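# Overview shot of a paraffin block

### The job

Get the block-face imager ready for an overview shot: set the paraffin block gently down, wax face up, in the middle of the black plate in the open drawer and slide the drawer fully shut. Then pinch the grip of the camera tower so that its release button is pressed in, pull the tower straight up past its first stop to the second, and finish while still holding it up there with the button pressed, because it sinks back if let go. Leave the other things on the bench where they are.

Things in the scene. Friction and masses are not known exactly. Their poses are not given: they have to be found in the camera images.
- wax_block: The paraffin block: a white tissue cassette (41 mm along its x, 28.5 along y, 7 high) with a wax block (36 x 25.5, 12 high) on top; 19 mm high in all, about 30 g. Starts wax up on the bench, at any yaw, in one of three places left or right of the drawer that it shares with the empty cassette and the mould. Origin: centre of its underside; z up out of the wax. Pinch it low across its 28.5 mm width.
- imager: The block-face imager, a white box fixed to the bench: 200 mm deep (its x, pointing away from the robot), 210 wide (y), 85 high. A drawer comes out of its front (-x); a square telescopic camera tower stands on its roof, its axis 20 mm in front of the box's centre. Origin: centre of its underside, on the bench. Place and yaw vary.
- drawer (a joint): How far the drawer stands out of the imager, in m, along the imager's -x: 0 fully shut, starts about 0.12 to 0.14 (limit 0.145). It stays where it is left; about 2 N of friction, no catch.
- drawer_plate (a point): Centre of the top face of the drawer's black plate (76 x 76 mm, 4 mm above the drawer floor), 18 mm above the bench; moves with the drawer, axes as the imager's. Inside, the drawer reaches 80 mm to the front, 78 to the back, 84 to either side of here. Side and back walls end 24 mm above the plate's face, the front panel 54 mm. With the drawer shut it lies below the tower.
- drawer_lip (a point): Centre of the outer face of the drawer's pull lip, the foremost part of the drawer, 64 mm above the bench; moves with the drawer, axes as the imager's. The lip is an aluminium strip 110 mm wide (y), 12 high, 8 mm out from the flat front panel (206 wide, 12 to 72 mm above the bench). Push here along the imager's +x to shut it.
- release (a joint): Travel of the release button in m: 0 out, 0.0055 flush with the grip's face (limit 0.0065). Pressed more than about 0.0035 it frees the tower's stow catch. Spring: 1.2 N to start, 4.5 N flush; it comes out by itself when let go.
- release_face (a point): Centre of the outer face of the release button, a grey ribbed plate 30 mm wide (x), 26 high, 5.5 mm proud of the middle of the grip's left side (imager's +y face). It is pressed into the grip along the imager's -y: pinching the grip between this button and the bare opposite face presses it. Rises with the tower.
- tower_grip (a point): Centre of the black handgrip on top of the camera tower, level with the button's centre; 190 mm above the bench with the tower down, 290 fully out; axes as the imager's. The grip is 64 mm long (x), 36 thick (y; 41.5 over the button), from 29 mm below to 25 above this point. Under it is the tower's white shoulder, 70 x 66 mm. Rises with the tower.
- tower_upper (a joint): How far the upper section (grip, camera, outer sleeve) is drawn out of the lower section, in m: 0 down, 0.050 fully out. It moves first; 0.050 with the lower section still down is the first stop.
- tower_lower (a joint): How far the lower section is drawn out of the fixed tube, in m: 0 down, 0.050 fully out. It follows once the upper section is out; both at 0.050 is the second stop, a solid end, grip 100 mm above its lowest place. Moving parts: about 0.5 kg, a few N of friction. The catch locks the tower only when fully down; raised, it sinks back if let go and catches again.
- empty_cassette: empty embedding cassette with its slotted lid, white, 41 x 28.5 x 7 mm; bystander, origin under its centre
- mould: empty steel embedding mould, an open tray of 44 x 34 x 12 mm; bystander, origin under its centre
- stain_jar: amber glass jar with black screw cap, 58 mm across, 84 mm tall, beside the imager; bystander, origin under its centre
- slide_mailer: white plastic slide box 85 x 32 x 18 mm right beside the imager; bystander, origin under its centre
- beaker: empty glass beaker, 68 mm across, 90 mm tall; bystander, origin under its centre
- dust_brush: brush about 160 mm long lying on the bench; bystander
- forceps: steel forceps about 115 mm long lying on the bench, 6 mm high; bystander
Mind the look-alikes: they are no part of the job. What is shaped like the wax_block but pink is not meant.

How it is judged:
On the way, in this order (a step that is already met when the one before it is completed fails the run):
1. the block is lowered onto the plate of the open drawer, wax up, while still in the fingers (not dropped) (x of wax_block in the frame of drawer_plate between -0.026 and 0.026 m and y of wax_block in the frame of drawer_plate between -0.026 and 0.026 m and z of wax_block in the frame of drawer_plate between -0.004 and 0.006 m and angle between wax_block's own z axis and vertical below 0.15 rad and contact force between the fingers and wax_block above 0.3 N and value of joint drawer above 0.08 m).
2. the drawer is shut with the block on its plate, the tower still down (x of wax_block in the frame of drawer_plate between -0.026 and 0.026 m and y of wax_block in the frame of drawer_plate between -0.026 and 0.026 m and z of wax_block in the frame of drawer_plate between -0.004 and 0.005 m and angle between wax_block's own z axis and vertical below 0.15 rad and value of joint drawer below 0.004 m and value of joint each of tower_upper, tower_lower below 0.008 m), for 0.2 s.
3. the tower is gripped with its button pressed while still down (contact force between the fingers and tower_upper above 3 N and value of joint release above 0.003 m and value of joint each of tower_upper, tower_lower below 0.008 m and value of joint drawer below 0.004 m).
4. the tower is drawn out to its second stop with the button pressed (value of joint each of tower_upper, tower_lower above 0.045 m and contact force between the fingers and tower_upper above 3 N and value of joint release above 0.003 m), for 0.2 s.
At the end, for the whole second after the job is handed in: Block at rest, flat, wax up, its centre within 26 mm of the plate's centre along either side; drawer shut within 4 mm; both tower sections out within 5 mm of their ends and still; fingers gripping the tower (over 3 N) with the button in over 3 mm (all of step 4 and x of wax_block in the frame of drawer_plate between -0.026 and 0.026 m and y of wax_block in the frame of drawer_plate between -0.026 and 0.026 m and z of wax_block in the frame of drawer_plate between -0.004 and 0.005 m and angle between wax_block's own z axis and vertical below 0.15 rad and value of joint drawer below 0.004 m and linear speed of wax_block below 0.02 m/s and velocity of joint tower_upper between -0.02 and 0.02 m/s and velocity of joint tower_lower between -0.02 and 0.02 m/s); the arm keeps its last pose, push and grip.
It fails at once if another thing on the bench is pushed more than 30 mm from its place (distance of any of empty_cassette, mould, stain_jar, slide_mailer, beaker, dust_brush, forceps from where it was at the start of the episode above 0.03 m).
It also fails if it takes over 72 s, if anything falls off the work surface, if the arm or the gripper's body presses on something with over 40 N, if the wrist force passes 120 N, or if a joint passes its speed limit or range.

### The arm

A 7-joint arm with a two-finger parallel gripper is mounted at the origin on the work surface. World frame = base frame: x ahead of the robot, y to its left, z up, the work surface at z = 0. Lengths are in m, angles in rad, forces in N, time in s.
With the tool pointing down it reaches from about 0.4 to 0.85 m from the base axis. Payload 10.4 kg.
Tool frame: the origin (TCP) lies between the finger pads; the fingertips stand 19 mm ahead of it and the grasp point (between the pads) is the TCP; x points along the fingers, y is the direction in which the jaws open and shut, and the axes are right-handed (so a half turn about x gives the same grasp; the last joint's range is limited). The gripper opens to 87 mm and grips with 3 to 60 N. Pads are 19 mm wide; open, the fingers measure 117 mm over their backs; the gripper's body (75 mm by 190 mm) begins 51 mm behind the grasp point.
Start: joints at [1.313, 0.332, -0.065, 1.46, 0.022, 1.35, -0.088], TCP at [0.145, -0.608, 0.212] pointing down, gripper open.
Joint ranges: [-2.6, 2.6], [-0.5, 2.12], [-1.47, 1.34], [0.16, 2.42], [-1.27, 4.41], [0.06, 2.06], [-2.6, 2.6]. Speed limits (rad/s): [2.22, 2.22, 2.79, 2.79, 3.14, 3.14, 3.14].

### API

Orientations are given as a unit quaternion [x, y, z, w].
In Python, from bench import r gives the robot as it stands.
- The arm moves only by the tool drive_tool, never from a script. Its argument "motion" is a list of rows, each a list of 4 numbers: the shift along the tool's x, y, z in cm, then the turn about the tool's x in units of 5 degrees (1.0 is 5 degrees). In form: [[tx, ty, tz, twist], ...]. A call has 1 to 20 rows; each row is the pose to reach, as a shift and turn from the pose commanded when the call began, along the tool's axes at that moment; what a row does not reach only later rows make up. A row lasts 1/12 s, in which the tool goes at most 41.7 mm and 7.16 degrees, less where a joint would pass 70% of its speed; a pose out of reach is approached as far as the arm can. A call with a gripper value outside its range is refused whole. "grip" is the closure in counts, from 0 (fully open) to 255 (shut), set as the call begins (left out, the last holds). The fingers move at their own pace and stop on an object; "force" is the grip in N (left out, the last holds). Time passes only in rows, so rows that repeat a pose let the fingers close. It gives the time, the measured TCP pose, the force and the opening at its end, in the units of the state.
- r.read_state(): the state, without advancing time (a new reading comes with each control period).
- r.camera(name): name is "scene" or "top"; returns the picture (480x640x3 uint8, red, green, blue); there is no depth.
- r.calibration(name): a dict with "fx", "fy", "cx", "cy" (pixels), "dist" ([k1, k2, p1, p2, k3] as OpenCV has them; the pictures are not rectified), "xyz" and "orientation" of the camera in the world. Camera axes: x right, y up, looking along -z (the intrinsics and any distortion apply to the point x, -y, -z); pixel columns grow to the right and rows downward; lengths in m; the calibration is good to about 2 mm. A picture is of the moment at which its call begins. calibration takes no time and is no camera call.
- r.close_job(): hands the job in, once; it reports no verdict.
The state is a dict: "time": time; "joint_positions": joint angles; "joint_vel": joint speeds; "joint_torque": joint torques, N m; "ee_pos": TCP position; "eef_rot": TCP orientation; "ft_force": force on the tool from outside, world axes, zero at the start; "torque": the same for the moment, N m; "width": finger opening in m.
Only numpy, scipy, OpenCV 4.12 (cv2) and the standard library are available. Lean on these libraries where they do the work, as an engineer would, in place of code of your own. Each camera call takes 0.05 s, during which the arm holds its last target.

## Working session

There is one attempt and no reset: what is moved stays moved. The work goes in short steps, Python scripts to look and compute and a tool call to move; the robot and the scene stay as the last step left them, time stands still between calls to the robot, and variables do not carry over. Pictures are saved under pics/ and viewed, and the job is handed in when it is done.

Besides the shell and the picture viewer there is one more tool, called after "Call:" as name(argument=value, ...), one argument or row to a line, values as JSON. drive_tool: Moves the arm, as the interface text tells. Its arguments: {"type":"object","properties":{"motion":{"type":"array","items":{"type":"array","items":{"type":"number"}}},"grip":{"type":"number"},"force":{"type":"number"}},"required":["motion"]}

```bash
ls; mkdir -p pics; cat > h.py <<'E'
import numpy as np, cv2
from scipy.spatial.transform import Rotation as R
from bench import r
def cal(n):
    c=r.calibration(n); K=np.array([[c['fx'],0,c['cx']],[0,c['fy'],c['cy']],[0,0,1]]); 
    return K,np.array(c['dist'],float),np.array(c['xyz']),R.from_quat(c['orientation']).as_matrix()
def ray(n,uv):
    K,d,p,Rm=cal(n); q=cv2.undistortPoints(np.array(uv,float).reshape(-1,1,2),K,d).reshape(-1,2)
    v=np.c_[q[:,0],-q[:,1],-np.ones(len(q))]@Rm.T
    return p,v
def onz(n,uv,z):
    p,v=ray(n,uv); return p+v*((z-p[2])/v[:,2])[:,None]
def proj(n,P):
    K,d,p,Rm=cal(n); c=(np.array(P,float).reshape(-1,3)-p)@Rm; c=c*[1,-1,-1]
    return cv2.projectPoints(c,np.zeros(3),np.zeros(3),K,d)[0].reshape(-1,2)
def snap(n,f):
    im=r.camera(n)[:,:,::-1].copy(); cv2.imwrite('pics/'+f,im); return im
E
python3 - <<'E'
from h import *
snap('top','top0.png'); snap('scene','scene0.png')
for n in('top','scene'): print(r.calibration(n))
print(r.read_state())
E
```

```text
pics
{'fx': 477.1599364529886, 'fy': 477.1599364529886, 'cx': 322.138100959564, 'cy': 235.79671939429315, 'dist': array([-0.00200158,  0.        ,  0.        ,  0.        ,  0.        ]), 'xyz': array([0.41536511, 0.08243564, 1.13978456]), 'orientation': array([-0.02827153,  0.04925609,  0.71212851, -0.6997482 ])}
{'fx': 598.6323398783069, 'fy': 598.6323398783069, 'cx': 319.6686674840631, 'cy': 252.96058732669604, 'dist': array([-0.16884364,  0.        ,  0.        ,  0.        ,  0.        ]), 'xyz': array([1.78459349, 0.24192461, 1.10257049]), 'orientation': array([0.29215116, 0.3280105 , 0.67966024, 0.58746809])}
{'time': 0.1, 'joint_positions': array([ 1.31342415,  0.33278662, -0.06471203,  1.46086077,  0.02157642,
        1.34990518, -0.08850561]), 'joint_vel': array([ 1.02538042e-03, -1.13735436e-03,  4.80878967e-05, -3.82044151e-03,
        1.89734184e-03,  6.61145173e-04,  2.35123899e-04]), 'joint_torque': array([ 5.94198245e-04, -6.24548078e+01,  2.44341017e-02, -3.90717065e+01,
       -6.12123334e-02,  3.65810876e-02,  1.01019762e-05]), 'ee_pos': array([ 0.14531447, -0.60749781,  0.21154567]), 'eef_rot': array([-0.70217626, -0.08326394,  0.70230299, -0.08237799]), 'ft_force': array([ 0.63872984, -0.09984081, -0.4947851 ]), 'torque': array([-0.01270364,  0.01312067, -0.00700524]), 'width': 0.08707453866195237}
```

View pics/top0.png

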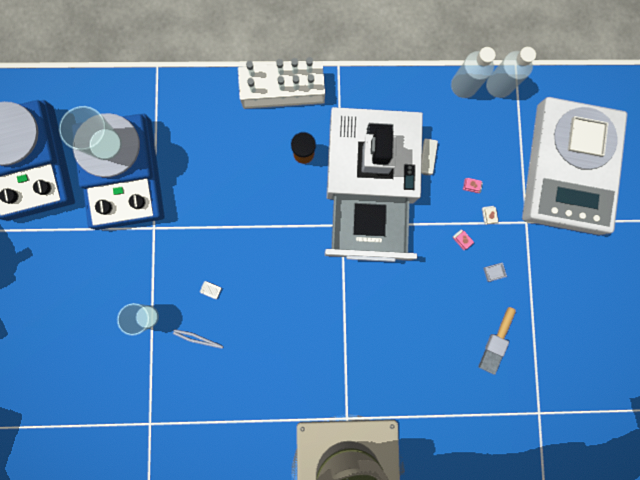

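View pics/scene0.png

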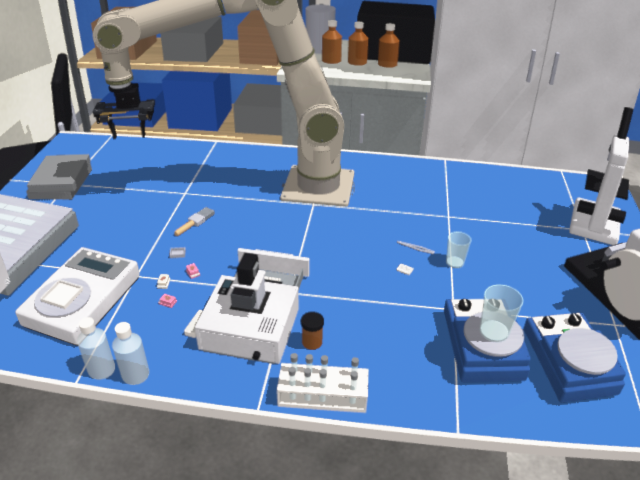

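```bash
python3 - <<'E'
import cv2,numpy as np
t=cv2.imread('pics/top0.png'); s=cv2.imread('pics/scene0.png')
a=cv2.resize(t[165:295,440:540],None,fx=4,fy=4,interpolation=cv2.INTER_CUBIC)
b=cv2.resize(s[240:315,145:215],None,fx=5,fy=5,interpolation=cv2.INTER_CUBIC)
c=np.zeros((600,800,3),np.uint8); c[:520,:400]=a; c[:375,420:770]=b
cv2.imwrite('pics/crop1.png',c)
a=cv2.resize(t[90:270,310:450],None,fx=3.3,fy=3.3,interpolation=cv2.INTER_CUBIC)
b=cv2.resize(s[240:365,185:315],None,fx=2.5,fy=2.5,interpolation=cv2.INTER_CUBIC)
c=np.zeros((600,800,3),np.uint8); c[:a.shape[0],:a.shape[1]]=a; c[:b.shape[0],470:470+b.shape[1]]=b
cv2.imwrite('pics/crop2.png',c)
E
```

```text
(no output)
```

View pics/crop1.png

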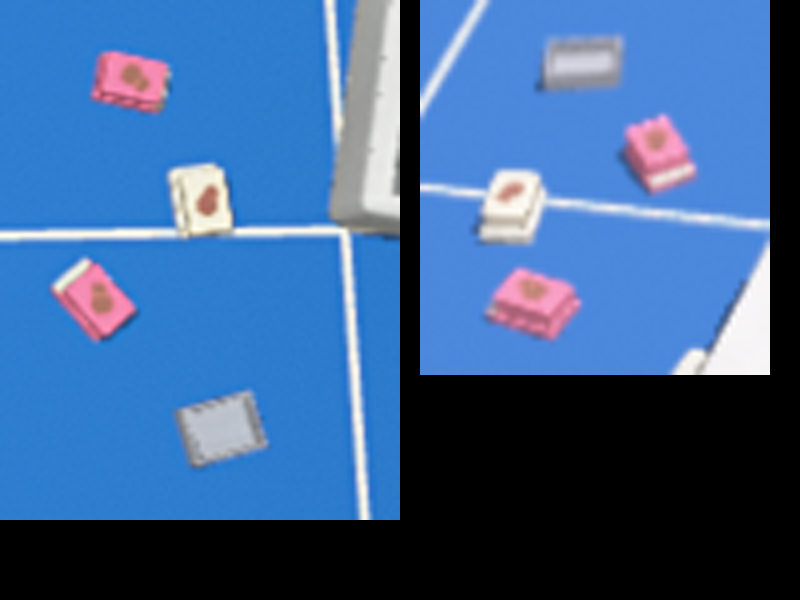

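View pics/crop2.png

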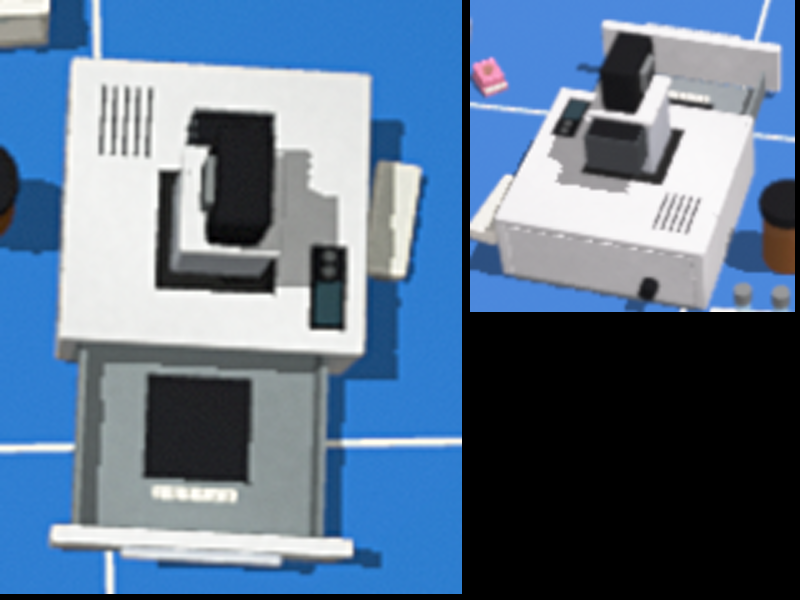

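```bash
python3 - <<'E'
from h import *
t=cv2.imread('pics/top0.png'); s=cv2.imread('pics/scene0.png')
x0,y0=470,195
p=t[200:232,475:508]
print(p[:,:,2])  # red channel: blue bg low
def rect(mask,n,z):
    cs,_=cv2.findContours(mask,cv2.RETR_EXTERNAL,cv2.CHAIN_APPROX_NONE)
    c=max(cs,key=cv2.contourArea); q=cv2.convexHull(c).reshape(-1,2).astype(float); 
    return q
for n,im,b in(('top',t,(475,200,508,232)),('scene',s,(152,270,175,292))):
    m=np.zeros(im.shape[:2],np.uint8); sub=im[b[1]:b[3],b[0]:b[2]]
    m[b[1]:b[3],b[0]:b[2]]=(sub[:,:,2]>130)*255
    q=rect(m,n,0)
    for z in(0,.007,.019):
        P=onz(n,q,z)[:,:2]; rr=cv2.minAreaRect((P*1000).astype(np.float32)); print(n,z,rr)
# black plate
hsv=cv2.cvtColor(t,cv2.COLOR_BGR2HSV)
m=((t.max(2)<60)*255).astype(np.uint8); mm=np.zeros_like(m); mm[195:245,340:400]=m[195:245,340:400]
q=rect(mm,'top',0); P=onz('top',q,.018)[:,:2]; print('plate',cv2.minAreaRect((P*1000).astype(np.float32)))
E
```

```text
[[48 47 47 ... 43 43 45]
 [47 45 45 ... 47 44 45]
 [48 47 47 ... 42 46 47]
 ...
 [46 48 46 ... 45 44 45]
 [45 47 45 ... 44 45 46]
 [44 46 44 ... 46 45 44]]
top 0 ((585.587646484375, -364.2756042480469), (44.04779815673828, 79.21825408935547), 1.8445754051208496)
top 0.007 ((584.5423583984375, -361.5321960449219), (43.77727508544922, 78.73175048828125), 1.844526767730713)
top 0.019 ((582.7501220703125, -356.82904052734375), (43.31355667114258, 77.89774322509766), 1.8445556163787842)
scene 0 ((575.4620971679688, -364.039306640625), (67.14213562011719, 53.03514862060547), 41.84864807128906)
scene 0.007 ((583.138671875, -360.1921691894531), (66.71583557128906, 52.69850158691406), 41.84858322143555)
scene 0.019 ((596.2984008789062, -353.59716796875), (65.98507690429688, 52.121238708496094), 41.848670959472656)
plate ((575.9772338867188, -65.5773696899414), (74.39012145996094, 73.73110961914062), 85.98403930664062)
```

```bash
python3 - <<'E'
import cv2,numpy as np
t=cv2.imread('pics/top0.png'); s=cv2.imread('pics/scene0.png')
def g(im,x,y,w,f):
    a=cv2.resize(im[y:y+w,x:x+w],None,fx=f,fy=f,interpolation=cv2.INTER_NEAREST)
    for i in range(0,w,5):
        cv2.putText(a,str(x+i),(i*f,10),0,.35,(0,255,0),1); cv2.putText(a,str(y+i),(0,i*f+10),0,.35,(0,255,255),1)
        cv2.line(a,(i*f,0),(i*f,w*f),(0,255,0),1);cv2.line(a,(0,i*f),(w*f,i*f),(0,255,0),1)
    return a
cv2.imwrite('pics/crop3.png',np.hstack([g(t,477,202,25,16),g(s,151,269,25,16)]))
E
```

```text
(no output)
```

View pics/crop3.png

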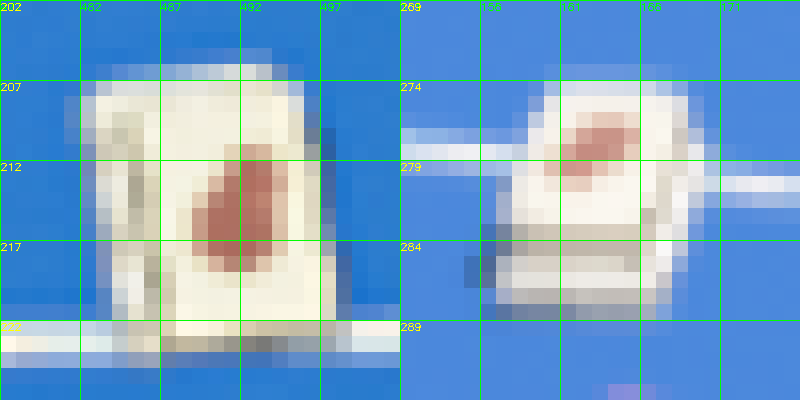

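```bash
python3 - <<'E'
from h import *
q=np.array([[486.8,206.3],[495.8,205.5],[498,222.2],[487.9,222.2]])-.5
P=onz('top',q,.019);print(P.round(4),P.mean(0)); print([np.linalg.norm(P[i]-P[(i+1)%4]).round(4) for i in range(4)])
q=np.array([[159.8,274],[168.5,274],[166.3,283.8],[157.3,283.8]])-.5
P=onz('scene',q,.019);print(P.round(4),P.mean(0)); print([np.linalg.norm(P[i]-P[(i+1)%4]).round(4) for i in range(4)])
# model overlays for comparison
def box(c,yaw,z,l,w):
    C,S=np.cos(yaw),np.sin(yaw)
    return np.array([[c[0]+C*a-S*b,c[1]+S*a+C*b,z] for a,b in((l,w),(l,-w),(-l,-w),(-l,w))])
for c,y in(((.5815,-.357),.12),):
  for z,l,w in((.019,.018,.01275),(.007,.0205,.01425),(0,.0205,.01425)):
    print(z,'top',(proj('top',box(c,y,z,l,w))+.5).round(1).tolist(),'scene',(proj('scene',box(c,y,z,l,w))+.5).round(1).tolist())
E
```

```text
[[ 0.6048 -0.3484  0.019 ]
 [ 0.6065 -0.3704  0.019 ]
 [ 0.5658 -0.3734  0.019 ]
 [ 0.5662 -0.3489  0.019 ]] [ 0.58583658 -0.36027589  0.019     ]
[np.float64(0.0221), np.float64(0.0407), np.float64(0.0245), np.float64(0.0386)]
[[ 0.5683 -0.3766  0.019 ]
 [ 0.5643 -0.3517  0.019 ]
 [ 0.6062 -0.3436  0.019 ]
 [ 0.6102 -0.3688  0.019 ]] [ 0.58724447 -0.36014109  0.019     ]
[np.float64(0.0252), np.float64(0.0426), np.float64(0.0256), np.float64(0.0427)]
0.019 top [[484.4, 209.2], [494.7, 207.8], [497.4, 222.5], [487.0, 223.9]] scene [[167.7, 281.9], [158.9, 281.7], [161.7, 273.5], [170.5, 273.7]]
0.007 top [[481.8, 209.1], [493.2, 207.5], [496.2, 224.1], [484.8, 225.7]] scene [[168.7, 285.8], [158.8, 285.5], [162.1, 276.1], [171.8, 276.4]]
0 top [[480.8, 209.6], [492.1, 208.0], [495.1, 224.5], [483.7, 226.1]] scene [[169.1, 287.7], [159.2, 287.4], [162.4, 278.0], [172.1, 278.2]]
```

```bash
python3 - <<'E'
from h import *
def box(c,yaw,z,l,w):
    C,S=np.cos(yaw),np.sin(yaw)
    return np.array([[c[0]+C*a-S*b,c[1]+S*a+C*b,z] for a,b in((l,w),(l,-w),(-l,-w),(-l,w))])
t=cv2.imread('pics/top0.png'); s=cv2.imread('pics/scene0.png')
rows=[]
f=16
for y in(.06,.14):
  o=[]
  for n,im,x,yy in(('top',t,477,202),('scene',s,151,269)):
    a=cv2.resize(im[yy:yy+25,x:x+25],None,fx=f,fy=f,interpolation=cv2.INTER_NEAREST)
    for z,l,w,col in((.019,.018,.01275,(0,255,0)),(.007,.0205,.01425,(255,0,255)),(0,.0205,.01425,(0,0,0))):
      q=(proj(n,box((.585,-.360),y,z,l,w))+.5-[x,yy])*f
      cv2.polylines(a,[q.astype(np.int32)],True,col,1)
    o.append(a)
  rows.append(np.hstack(o))
cv2.imwrite('pics/c4.png',cv2.resize(np.vstack(rows),(600,600)))
E
```

```text
(no output)
```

View pics/c4.png

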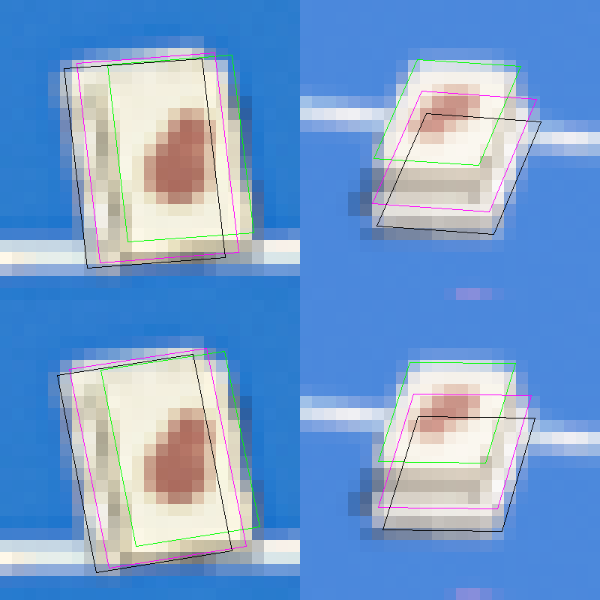

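```bash
python3 - <<'E'
from h import *
t=cv2.imread('pics/top0.png')
x,y,w,h,f=320,95,120,175,4
a=cv2.resize(t[y:y+h,x:x+w],None,fx=f,fy=f,interpolation=cv2.INTER_NEAREST)
# guess: plate->imager
# roof corners from crop2 (x=310+u/3.3, y=90+v/3.3)
q=np.array([[72,58],[370,75],[362,355],[58,340]])/3.3+[310,90]-.5
P=onz('top',q,.085); print(P.round(4),P.mean(0),[np.linalg.norm(P[i]-P[(i+1)%4]).round(4) for i in range(4)])
for i,j in((3,0),(2,1)): d=P[j]-P[i]; print('yaw',np.arctan2(d[1],d[0]))
for i,j in((1,0),(2,3)): d=P[j]-P[i]; print('yaw',np.arctan2(-d[0],d[1]))
q=np.array([[148,374],[251,380],[248,485],[143,480]])/3.3+[310,90]-.5
P=onz('top',q,.018); print(P.round(4),P.mean(0),[np.linalg.norm(P[i]-P[(i+1)%4]).round(4) for i in range(4)])
for i,j in((3,0),(2,1)): d=P[j]-P[i]; print('yaw',np.arctan2(d[1],d[0]))
for i,j in((1,0),(2,3)): d=P[j]-P[i]; print('yaw',np.arctan2(-d[0],d[1]))
E
```

```text
[[ 0.8281  0.0232  0.085 ]
 [ 0.8142 -0.1849  0.085 ]
 [ 0.6158 -0.171   0.085 ]
 [ 0.629   0.037   0.085 ]] [ 0.72174872 -0.07392808  0.085     ] [np.float64(0.2086), np.float64(0.1989), np.float64(0.2084), np.float64(0.1996)]
yaw -0.06908613998824868
yaw -0.06999269443887858
yaw -0.0668383152183609
yaw -0.0633361412233467
[[ 0.6166 -0.0306  0.018 ]
 [ 0.6112 -0.1053  0.018 ]
 [ 0.5347 -0.1006  0.018 ]
 [ 0.5395 -0.0249  0.018 ]] [ 0.5755096  -0.06535988  0.018     ] [np.float64(0.0749), np.float64(0.0767), np.float64(0.0758), np.float64(0.0774)]
yaw -0.07312256517807625
yaw -0.062065956721566354
yaw -0.0727921494468941
yaw -0.06369230807573875
```

```bash
python3 - <<'E'
from h import *
t=cv2.imread('pics/top0.png'); s=cv2.imread('pics/scene0.png')
a=cv2.resize(t[85:245,455:640],None,fx=3,fy=3,interpolation=cv2.INTER_CUBIC)
b=cv2.resize(s[230:360,10:170],None,fx=2.4,fy=2.4,interpolation=cv2.INTER_CUBIC)
c=np.zeros((800,560,3),np.uint8); c[:480,:555]=a; c[485:797,:384]=b
cv2.imwrite('pics/bal.png',cv2.resize(c,(420,600)))
cv2.imwrite('pics/bal1.png',a);cv2.imwrite('pics/bal2.png',cv2.resize(b,None,fx=1.5,fy=1.5))
st=r.read_state(); print(R.from_quat(st['eef_rot']).as_matrix().round(3))
E
```

```text
[[-0.     0.233 -0.973]
 [ 0.001 -0.973 -0.233]
 [-1.    -0.001  0.   ]]
```

View pics/bal1.png

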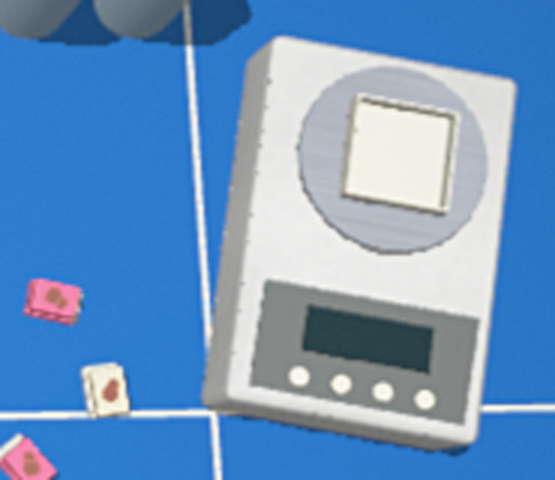

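View pics/bal2.png

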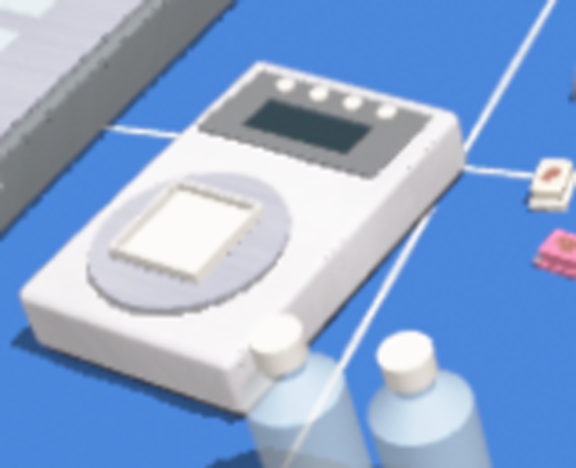

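```bash
python3 - <<'E'
from h import *
b1=onz('top',[523.3,219.5],0)[0]; b2=onz('scene',[139.2,278.6],0)[0]; print(b1,b2)
for z in(.03,.04,.05,.06,.07): print(z,onz('top',[531,217.5],z)[0],onz('scene',[136.4,263.5],z)[0])
# goal calc
st=r.read_state(); M=R.from_quat(st['eef_rot']).as_matrix(); p=st['ee_pos']
yaw=.12; yt=np.array([np.sin(yaw),-np.cos(yaw),0]); 
print('shift cm',(M.T@(np.array([.585,-.3595,.10])-p)*100).round(2))
a=np.arctan2(yt@M[:,2],yt@M[:,1]); print('twist',np.degrees(a)/5)
E
```

```text
[ 0.57285715 -0.44520492  0.        ] [ 0.578163   -0.43768071  0.        ]
0.03 [ 0.57324183 -0.45022234  0.03      ] [ 0.5482557  -0.45252707  0.03      ]
0.04 [ 0.57181924 -0.44542269  0.04      ] [ 0.55978257 -0.44605243  0.04      ]
0.05 [ 0.57039665 -0.44062304  0.05      ] [ 0.57130944 -0.43957778  0.05      ]
0.06 [ 0.56897407 -0.43582339  0.06      ] [ 0.58283631 -0.43310313  0.06      ]
0.07 [ 0.56755148 -0.43102374  0.07      ] [ 0.59436317 -0.42662848  0.07      ]
shift cm [ 11.17 -13.88 -48.53]
twist 1.3154211657531876
```

Call:
drive_tool(
  motion=[
    [0,-0.4,-1.5,0.1],
    [1,-1.4,-5,0.2],
    [2,-2.5,-9,0.3],
    [3,-3.6,-13,0.4],
    [4,-4.8,-17,0.5],
    [5,-5.9,-21,0.6],
    [6,-7,-25,0.7],
    [7,-8.2,-29,0.8],
    [8,-9.3,-33,0.9],
    [8,-10.4,-37,1],
    [8,-11.6,-41,1.1],
    [8,-12.5,-44.5,1.2],
    [8,-13.3,-47,1.3],
    [8,-13.9,-48.5,1.32],
    [8,-13.9,-48.5,1.32],
    [8,-13.9,-48.5,1.32],
    [8,-13.9,-48.5,1.32],
  ],
  grip=0,
)

```text
time: 1.52
ee_pos: [0.5831, -0.3617, 0.132]
eef_rot: [-0.705, -0.041, 0.706, -0.042]
ft_force: [-0.5, -0.5, -0.1]
width: 0.0873
```

```bash
cat >> h.py <<'E'
def goal(P,yaw):
    st=r.read_state(); M=R.from_quat(st['eef_rot']).as_matrix(); p=st['ee_pos']
    yt=np.array([np.sin(yaw),-np.cos(yaw),0]); a=np.arctan2(yt@M[:,2],yt@M[:,1])
    print('t',st['time'],'pos',p.round(4),'tilt',(M[:,0]).round(4),'w',round(st['width'],4),'F',st['ft_force'].round(2))
    print('shift cm',(M.T@(np.array(P)-p)*100).round(2),'twist',round(np.degrees(a)/5,2))
E
python3 - <<'E'
from h import *
goal([.585,-.3595,.023],.12)
a=snap('top','top1.png'); b=snap('scene','scene1.png')
cv2.imwrite('pics/c5.png',np.hstack([cv2.resize(a[160:290,420:560],(420,390)),cv2.resize(b[200:330,90:220],(375,390))]))
E
```

```text
t 1.5167 pos [ 0.5831 -0.3617  0.132 ] tilt [-0.0013 -0.001  -1.    ] w 0.0873 F [-0.5  -0.48 -0.06]
shift cm [10.9  -0.2  -0.23] twist -0.03
```

View pics/c5.png

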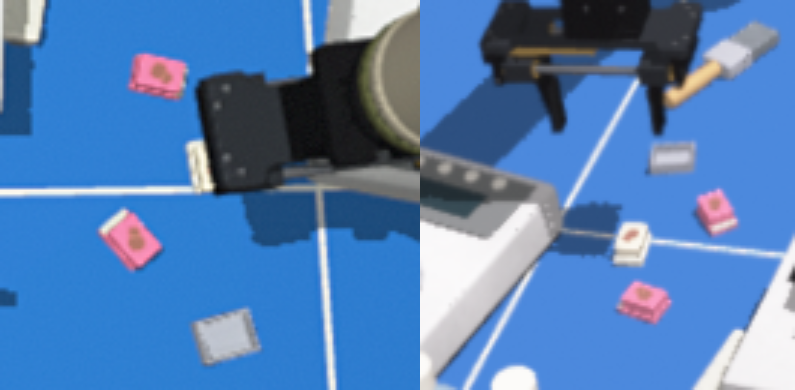

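Call:
drive_tool(
  motion=[
    [1,-0.1,-0.1,0],
    [3,-0.2,-0.2,0],
    [5.5,-0.2,-0.2,0],
    [8,-0.2,-0.2,0],
    [9.5,-0.2,-0.2,0],
    [10.4,-0.2,-0.2,0],
    [10.8,-0.2,-0.2,0],
    [10.8,-0.2,-0.2,0],
    [10.8,-0.2,-0.2,0],
  ],
)

```text
time: 2.37
ee_pos: [0.5869, -0.3581, 0.0252]
eef_rot: [0.706, 0.042, -0.705, 0.042]
ft_force: [-0.3, -1.2, 0.1]
width: 0.0872
```

```bash
python3 - <<'E'
from h import *
goal([.585,-.3595,.023],.12)
b=snap('scene','scene2.png')
cv2.imwrite('pics/c6.png',cv2.resize(b[220:320,100:220],(720,600),interpolation=cv2.INTER_CUBIC))
E
```

```text
t 2.3667 pos [ 0.5869 -0.3581  0.0252] tilt [ 1.2e-03 -7.0e-04 -1.0e+00] w 0.0872 F [-0.33 -1.23  0.06]
shift cm [0.22 0.11 0.21] twist -0.01
```

View pics/c6.png

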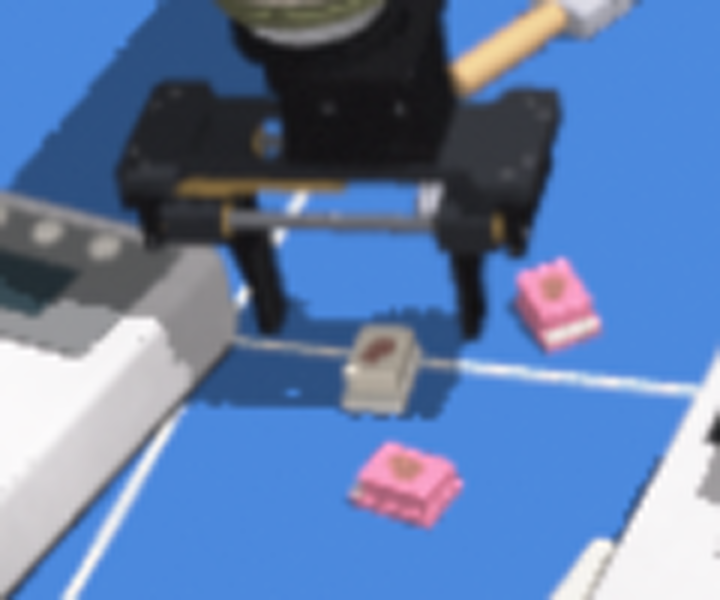

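```bash
python3 - <<'E'
from h import *
P=onz('scene',[[145.2,274.5],[178.3,275.5]],.006);print(P,P.mean(0))
# block top center in crop (381,352)?? corners
q=np.array([[365,327],[415,330],[402,370],[350,368]])/6+[100,220]-.5
P=onz('scene',q,.019);print(P.round(4),P.mean(0))
for i in range(2):
  yt=np.array([np.sin(.12),-np.cos(.12),0]); print(proj('scene',[.5869,-.3581,.006]+yt*.05*(1-2*i)))
E
```

```text
[[ 0.56454032 -0.42331322  0.006     ]
 [ 0.55351143 -0.32623301  0.006     ]] [ 0.55902588 -0.37477312  0.006     ]
[[ 0.5699 -0.3728  0.019 ]
 [ 0.5682 -0.3483  0.019 ]
 [ 0.5971 -0.3447  0.019 ]
 [ 0.5996 -0.3696  0.019 ]] [ 0.58372553 -0.35883895  0.019     ]
[[146.74925904 281.39275335]]
[[181.19018928 282.31279635]]
```

```bash
python3 - <<'E'
from h import *
b=cv2.imread('pics/scene2.png'); a=snap('top','top2.png')
st=r.read_state(); M=R.from_quat(st['eef_rot']).as_matrix(); p=st['ee_pos']
f=10
def ann(n,im,x,y,w,h):
    o=cv2.resize(im[y:y+h,x:x+w],None,fx=f,fy=f,interpolation=cv2.INTER_NEAREST)
    for s in(-1,1):
        for t,c in((.019,(0,0,255)),(0,(0,255,0)),(-.051,(0,255,255))):
            q=(proj(n,p+M[:,0]*t+M[:,1]*.0436*s)[0]+.5-[x,y])*f
            cv2.circle(o,tuple(int(v) for v in q),4,c,2)
    return o
cv2.imwrite('pics/c7.png',ann('scene',b,120,230,75,60))
cv2.imwrite('pics/c8.png',ann('top',a,450,180,75,60))
E
```

```text
(no output)
```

View pics/c7.png

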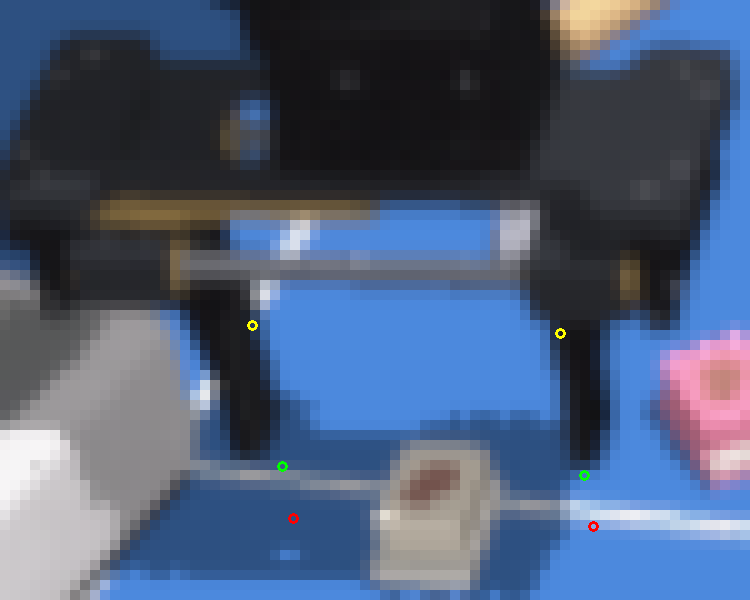

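View pics/c8.png

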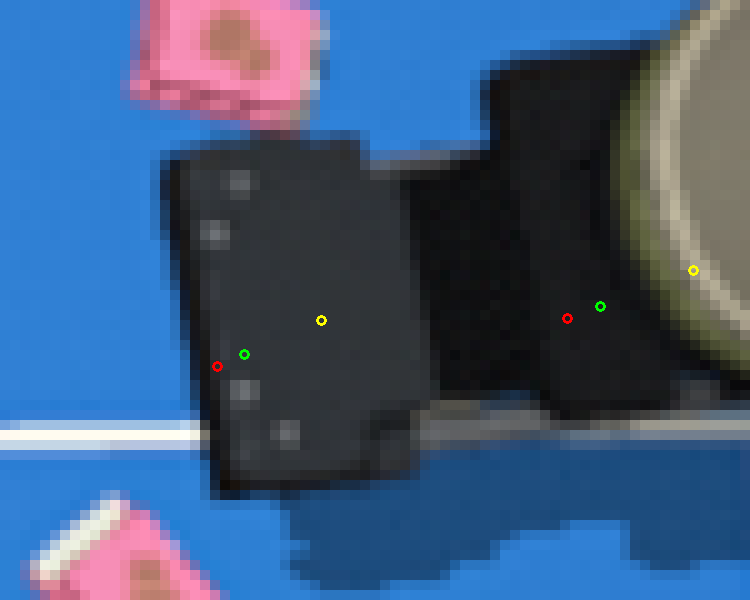

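Call:
drive_tool(
  motion=[
    [0,0,0,0],
    [0,0,0,0],
    [0,0,0,0],
    [0,0,0,0],
    [0,0,0,0],
    [0,0,0,0],
  ],
  grip=110,
  force=10,
)

```text
time: 2.97
ee_pos: [0.5865, -0.3576, 0.0243]
eef_rot: [-0.706, -0.042, 0.706, -0.042]
ft_force: [-0.5, -0.4, 0.4]
width: 0.0555
```

```bash
cat >> h.py <<'E'
def ann(n,fn,x,y,w,h,f=10):
    im=snap(n,fn); st=r.read_state(); M=R.from_quat(st['eef_rot']).as_matrix(); p=st['ee_pos']
    o=cv2.resize(im[y:y+h,x:x+w],None,fx=f,fy=f,interpolation=cv2.INTER_NEAREST)
    for s in(-1,1):
        for t,c in((.019,(0,0,255)),(0,(0,255,0)),(-.051,(0,255,255))):
            q=(proj(n,p+M[:,0]*t+M[:,1]*st['width']/2*s)[0]+.5-[x,y])*f
            cv2.circle(o,tuple(int(v) for v in q),4,c,2)
    cv2.imwrite('pics/a_'+fn,o)
E
python3 - <<'E'
from h import *
goal([.585,-.3595,.023],.12)
ann('scene','scene3.png',120,230,75,60)
E
```

```text
t 2.9667 pos [ 0.5865 -0.3576  0.0243] tilt [-0.e+00 -1.e-04 -1.e+00] w 0.0555 F [-0.51 -0.37  0.36]
shift cm [0.13 0.17 0.17] twist -0.0
```

View pics/a_scene3.png

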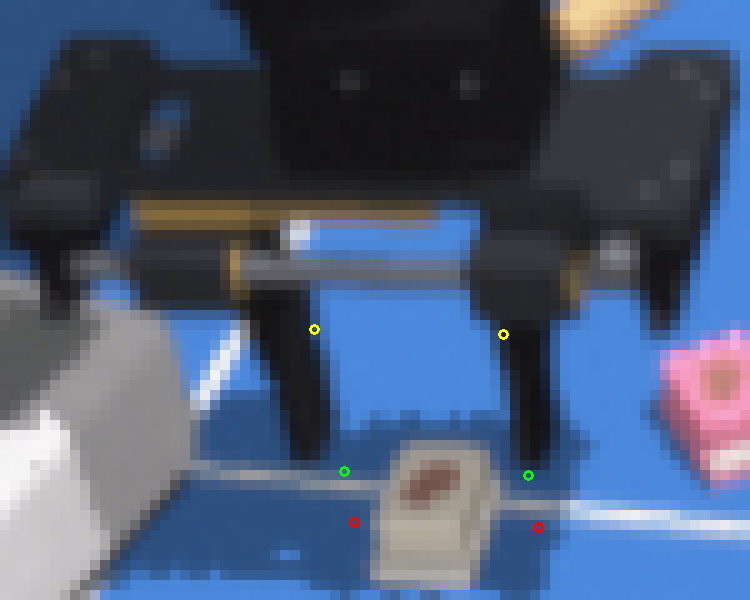

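Call:
drive_tool(
  motion=[
    [0.1,0,0,0],
    [0.2,0,0,0],
    [0.3,0,0,0],
    [0.3,0,0,0],
    [0.3,0,0,0],
  ],
)

```text
time: 3.43
ee_pos: [0.5864, -0.3576, 0.0211]
eef_rot: [-0.706, -0.042, 0.706, -0.042]
ft_force: [0.4, -0.1, -1.0]
width: 0.0492
```

```bash
python3 - <<'E'
from h import *
goal([.585,-.3595,.020],.12)
print(r.read_state()['joint_positions'].round(3))
E
```

```text
t 3.4333 pos [ 0.5864 -0.3576  0.0211] tilt [-2.e-04  0.e+00 -1.e+00] w 0.0492 F [ 0.36 -0.15 -1.  ]
shift cm [0.11 0.17 0.16] twist -0.0
[ 0.654  0.63  -0.245  1.459  0.163  1.073 -1.075]
```

Call:
drive_tool(
  motion=[
    [0,0,0,0],
    [0,0,0,0],
    [0,0,0,0],
    [0,0,0,0],
    [0,0,0,0],
    [0,0,0,0],
  ],
  grip=160,
  force=8,
)

```text
time: 3.93
ee_pos: [0.5865, -0.3576, 0.0213]
eef_rot: [0.706, 0.042, -0.706, 0.042]
ft_force: [0.1, -0.3, -0.2]
width: 0.0326
```

```bash
python3 - <<'E'
from h import *
goal([.585,-.3595,.020],.12)
ann('scene','scene4.png',120,230,75,60)
E
```

```text
t 3.9333 pos [ 0.5865 -0.3576  0.0213] tilt [ 0.e+00 -1.e-04 -1.e+00] w 0.0326 F [ 0.06 -0.28 -0.2 ]
shift cm [0.13 0.17 0.18] twist -0.0
```

View pics/a_scene4.png

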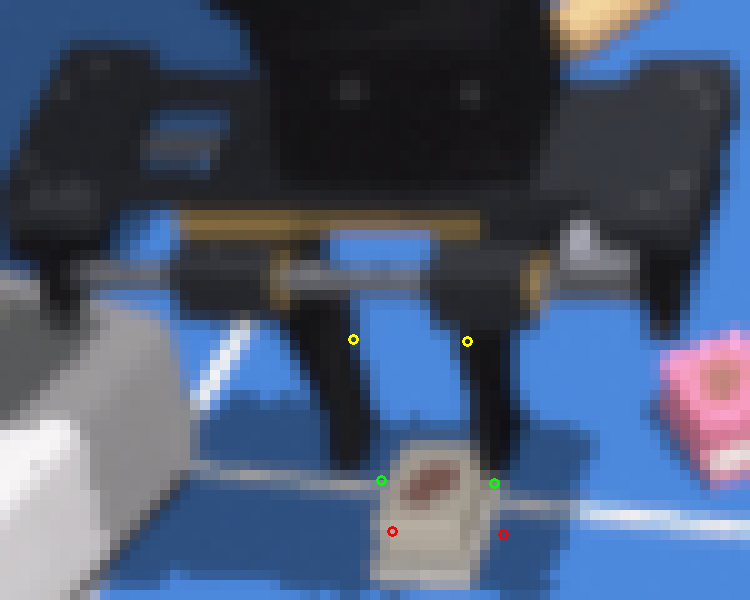

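Call:
drive_tool(
  motion=[
    [0,0,0,0],
    [0,0,0,0],
    [0,0,0,0],
    [0,0,0,0],
    [0,0,0,0],
  ],
  grip=185,
  force=5,
)

```text
time: 4.4
ee_pos: [0.5865, -0.3577, 0.0213]
eef_rot: [0.706, 0.042, -0.706, 0.042]
ft_force: [-0.4, 0.5, 0.5]
width: 0.0238
```

```bash
python3 - <<'E'
from h import *
goal([.585,-.3595,.020],.12)
ann('scene','scene5.png',120,230,75,60)
ann('top','top5.png',450,180,75,60)
E
```

```text
t 4.4 pos [ 0.5865 -0.3577  0.0213] tilt [ 0.e+00 -1.e-04 -1.e+00] w 0.0238 F [-0.39  0.46  0.46]
shift cm [0.13 0.17 0.17] twist -0.0
```

View pics/a_scene5.png

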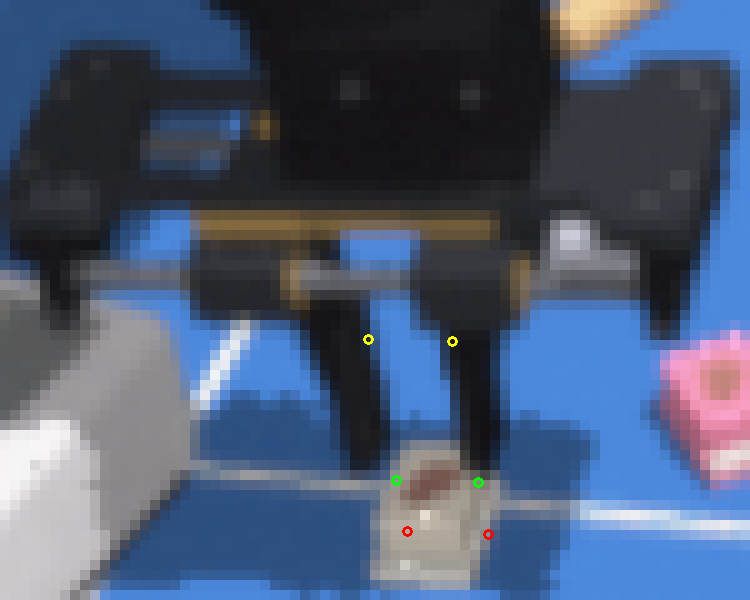

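View pics/a_top5.png

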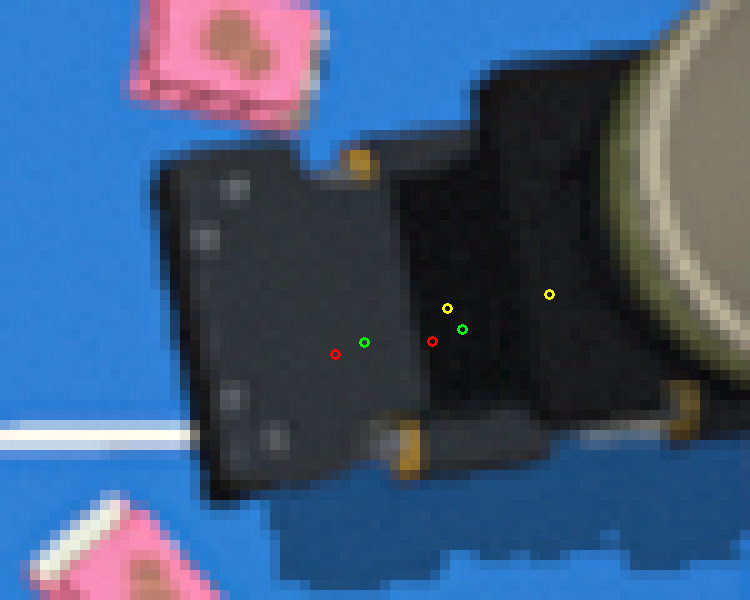

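```bash
python3 - <<'E'
from h import *
for z in(.019,.022,.026): P=onz('scene',[[120+36.5-.5,230+46.5-.5],[120+48.5-.5,230+46.8-.5]],z);print(z,P.round(4).tolist(),P.mean(0).round(4))
E
```

```text
0.019 [[0.5804, -0.3821, 0.019], [0.5761, -0.3475, 0.019]] [ 0.5783 -0.3648  0.019 ]
0.022 [[0.5837, -0.3804, 0.022], [0.5795, -0.3459, 0.022]] [ 0.5816 -0.3632  0.022 ]
0.026 [[0.5881, -0.3781, 0.026], [0.584, -0.3437, 0.026]] [ 0.586  -0.3609  0.026 ]
```

Call:
drive_tool(
  motion=[
    [-1,0,0,0],
    [-3,0,0,0],
    [-6,0,0,-0.5],
    [-7,0,0,-1.9],
    [-7,0,0,-3.3],
    [-7,0,0,-4.7],
    [-7,0,0,-6.1],
    [-7,0,0,-7.5],
    [-7,0,0,-8.9],
    [-7,0,0,-10.3],
    [-7,0,0,-11.7],
    [-7,0,0,-13.1],
    [-7,0,0,-14.5],
    [-7,0,0,-15.9],
    [-7,0,0,-17.2],
    [-7,0,0,-18],
    [-7,0,0,-18],
    [-7,0,0,-18],
  ],
  grip=0,
)

```text
time: 6.0
ee_pos: [0.5866, -0.3578, 0.0918]
eef_rot: [0.47, 0.528, -0.47, 0.529]
ft_force: [0.2, 0.2, -0.2]
width: 0.0871
```

```bash
python3 - <<'E'
from h import *
goal([.585,-.3595,.020],.12-np.pi/2);goal([.585,-.3595,.020],.12+np.pi/2)
print(r.read_state()['joint_positions'].round(3))
ann('scene','scene6.png',120,205,75,90,6)
ann('top','top6.png',440,170,85,75,8)
E
```

```text
t 6.0 pos [ 0.5866 -0.3578  0.0918] tilt [ 4.e-04 -3.e-04 -1.e+00] w 0.0871 F [ 0.18  0.15 -0.21]
shift cm [ 7.18 -0.18  0.15] twist 35.96
t 6.0 pos [ 0.5866 -0.3578  0.0918] tilt [ 4.e-04 -3.e-04 -1.e+00] w 0.0871 F [ 0.18  0.15 -0.21]
shift cm [ 7.18 -0.18  0.15] twist -0.04
[ 0.854  0.609 -0.543  1.393  0.319  1.226  0.4  ]
```

View pics/a_scene6.png

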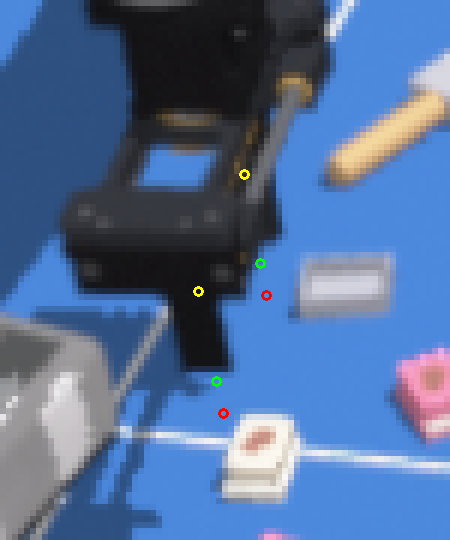

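View pics/a_top6.png

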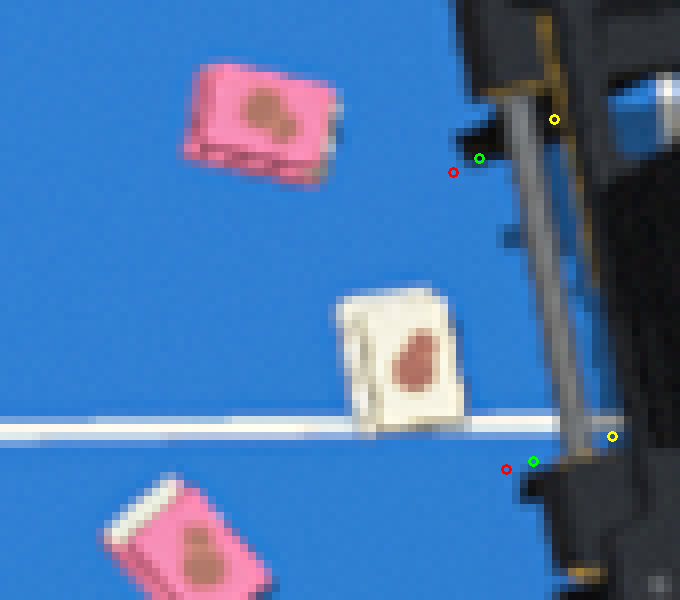

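Call:
drive_tool(
  motion=[
    [1,0,-0.1,0],
    [3,-0.1,-0.2,0],
    [5,-0.2,-0.2,0],
    [6.3,-0.2,-0.2,0],
    [7,-0.2,-0.2,0],
    [7.2,-0.2,-0.2,0],
    [7.2,-0.2,-0.2,0],
  ],
)

```text
time: 6.68
ee_pos: [0.5844, -0.3558, 0.019]
eef_rot: [0.469, 0.529, -0.469, 0.529]
ft_force: [-0.5, -0.3, -0.2]
width: 0.087
```

```bash
python3 - <<'E'
from h import *
goal([.585,-.3595,.020],.12+np.pi/2)
ann('scene','scene7.png',120,220,75,75,8)
ann('top','top7.png',440,170,85,75,8)
E
```

```text
t 6.6833 pos [ 0.5844 -0.3558  0.019 ] tilt [-2.e-04  3.e-04 -1.e+00] w 0.087 F [-0.53 -0.34 -0.19]
shift cm [-0.1   0.02  0.38] twist -0.01
```

View pics/a_scene7.png

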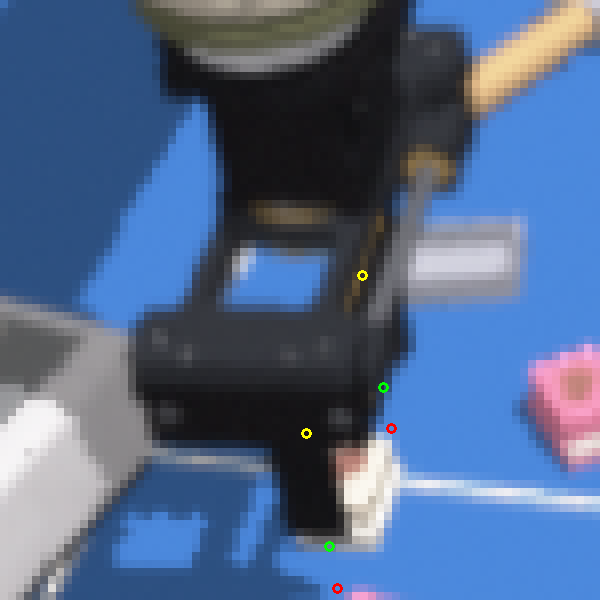

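View pics/a_top7.png

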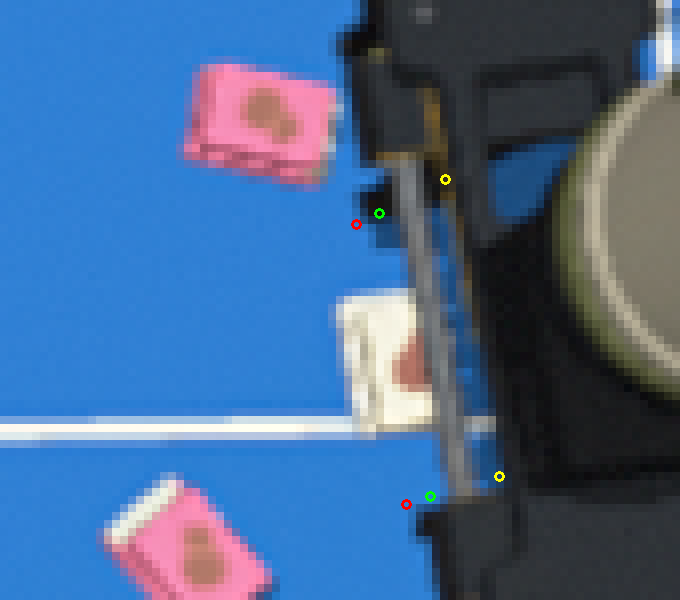

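```bash
python3 - <<'E'
from h import *
for z in np.arange(-.01,.05,.006):
    a=onz('scene',[159.0,286.6],z)[0]; print(z.round(3),a.round(4),'topproj',proj('top',a)[0].round(1))
E
```

```text
-0.01 [ 0.5915 -0.3738 -0.01  ] topproj [492.4 213. ]
-0.004 [ 0.598  -0.3705 -0.004 ] topproj [491.9 210.1]
0.002 [ 0.6044 -0.3672  0.002 ] topproj [491.3 207.1]
0.008 [ 0.6108 -0.3638  0.008 ] topproj [490.8 204.1]
0.014 [ 0.6173 -0.3605  0.014 ] topproj [490.2 201. ]
0.02 [ 0.6237 -0.3572  0.02  ] topproj [489.6 197.9]
0.026 [ 0.6301 -0.3539  0.026 ] topproj [489.  194.8]
0.032 [ 0.6366 -0.3506  0.032 ] topproj [488.4 191.7]
0.038 [ 0.643  -0.3472  0.038 ] topproj [487.9 188.6]
0.044 [ 0.6494 -0.3439  0.044 ] topproj [487.3 185.4]
```

Call:
drive_tool(
  motion=[
    [0.3,0,0.2,0],
    [0.6,0,0.3,0],
    [0.9,0,0.3,0],
    [1.1,0,0.3,0],
    [1.1,0,0.3,0],
  ],
)

```text
time: 7.2
ee_pos: [0.5843, -0.3587, 0.0076]
eef_rot: [0.469, 0.529, -0.469, 0.529]
ft_force: [0.4, 0.4, -0.4]
width: 0.0871
```

Call:
drive_tool(
  motion=[
    [0.1,0,0,0],
    [0.2,0,0,0],
    [0.3,0,0,0],
    [0.3,0,0,0],
  ],
)

```text
time: 7.53
ee_pos: [0.5846, -0.3588, 0.0051]
eef_rot: [0.469, 0.529, -0.469, 0.529]
ft_force: [-0.4, 0.6, -0.2]
width: 0.0871
```

```bash
python3 - <<'E'
from h import *
goal([.585,-.3595,.005],.12+np.pi/2)
ann('scene','scene8.png',120,220,75,75,8)
E
```

```text
t 7.5333 pos [ 0.5846 -0.3588  0.0051] tilt [-2.e-04  0.e+00 -1.e+00] w 0.0871 F [-0.41  0.59 -0.19]
shift cm [0.01 0.03 0.08] twist -0.0
```

View pics/a_scene8.png

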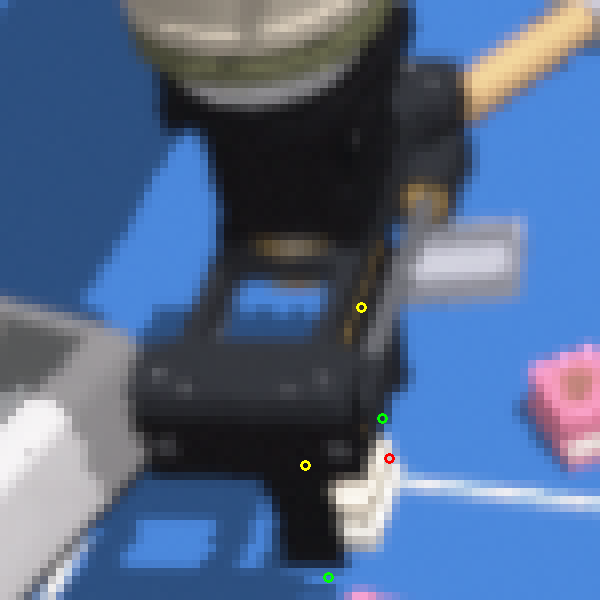

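Call:
drive_tool(
  motion=[
    [0,0,0,0],
    [0,0,0,0],
    [0,0,0,0],
    [0,0,0,0],
    [0,0,0,0],
    [0,0,0,0],
    [0,0,0,0],
    [0,0,0,0],
    [0,0,0,0],
    [0,0,0,0],
  ],
  grip=200,
  force=12,
)

```text
time: 8.42
ee_pos: [0.5847, -0.3588, 0.0053]
eef_rot: [0.469, 0.529, -0.469, 0.529]
ft_force: [0.8, -0.6, -0.4]
width: 0.0355
```

```bash
python3 - <<'E'
from h import *
goal([.585,-.3595,.005],.12+np.pi/2)
E
```

```text
t 8.4167 pos [ 0.5847 -0.3588  0.0053] tilt [ 1.e-04 -1.e-04 -1.e+00] w 0.0355 F [ 0.78 -0.57 -0.4 ]
shift cm [0.03 0.02 0.07] twist -0.0
```

Call:
drive_tool(
  motion=[
    [-0.3,0,0,0],
    [-1,0,0,0],
    [-2.5,0,0,0],
    [-4.5,0,0,0],
    [-7,0,0,0],
    [-9,0,0,0],
    [-11,0,0,0],
    [-12,0,0,0],
    [-12,0,0,0],
    [-12,0,0,0],
  ],
)

```text
time: 9.25
ee_pos: [0.5848, -0.3589, 0.1257]
eef_rot: [0.469, 0.529, -0.469, 0.529]
ft_force: [0.5, -0.2, -0.8]
width: 0.0358
```

```bash
python3 - <<'E'
from h import *
ex=np.array([np.cos(-.0675),np.sin(-.0675)]); pl=np.array([.5755,-.0655])-.01*ex; print(pl)
goal([*pl,.125],-.0675)
ann('scene','scene9.png',100,170,100,120,5)
E
```

```text
[ 0.56552277 -0.06482551]
t 9.25 pos [ 0.5848 -0.3589  0.1257] tilt [ 7.e-04 -7.e-04 -1.e+00] w 0.0358 F [ 0.45 -0.15 -0.84]
shift cm [  0.05   1.6  -29.43] twist 20.14
```

View pics/a_scene9.png

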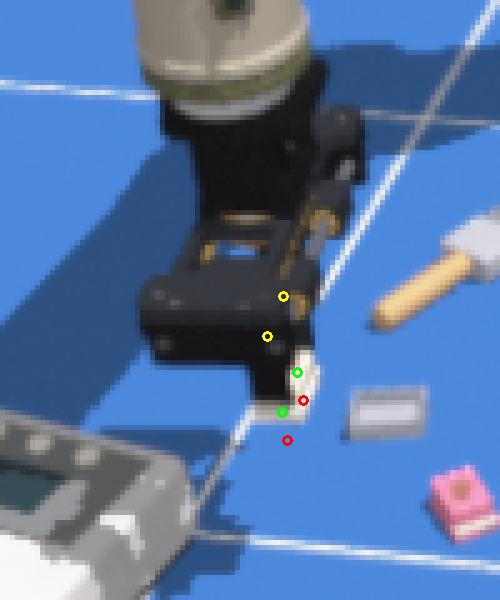

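Call:
drive_tool(
  motion=[
    [0,0,0,0.7],
    [0,0,0,2.1],
    [0,0,0,3.5],
    [0,0,0,4.9],
    [0,0,0,6.3],
    [0,0,0,7.7],
    [0,0,0,9.1],
    [0,0,0,10.5],
    [0,0,0,11.9],
    [0,0,0,13.3],
    [0,0,0,14.7],
    [0,0,0,16.1],
    [0,0,0,17.5],
    [0,0,0,18.9],
    [0,0,0,20],
    [0,0,0,20.1],
    [0,0,0,20.1],
  ],
)

```text
time: 10.72
ee_pos: [0.5841, -0.3585, 0.1239]
eef_rot: [-0.706, 0.021, 0.707, 0.022]
ft_force: [-0.1, -0.0, 0.7]
width: 0.0358
```

```bash
python3 - <<'E'
from h import *
goal([.5655,-.0648,.125],-.0675)
print(r.read_state()['joint_positions'].round(3))
E
```

```text
t 10.7167 pos [ 0.5841 -0.3585  0.1239] tilt [-1.8e-03  7.0e-04 -1.0e+00] w 0.0358 F [-0.07 -0.    0.7 ]
shift cm [ -0.08 -29.2    3.65] twist 0.07
[ 0.65   0.531 -0.238  1.378  0.126  1.249 -1.228]
```

Call:
drive_tool(
  motion=[
    [0,-0.7,0.1,0],
    [0,-2,0.3,0],
    [0,-4,0.5,0],
    [0,-7,0.9,0],
    [0,-10,1.3,0],
    [0,-13,1.6,0],
    [0,-16,2,0],
    [0,-19,2.4,0],
    [0,-22,2.7,0],
    [0,-24.5,3.1,0],
    [0,-26.7,3.4,0],
    [0,-28.2,3.6,0],
    [0,-29,3.6,0],
    [0,-29.2,3.6,0],
    [0,-29.2,3.6,0],
  ],
)

```text
time: 11.97
ee_pos: [0.5672, -0.0648, 0.1253]
eef_rot: [0.707, -0.022, -0.707, -0.022]
ft_force: [-0.0, -1.0, -0.5]
width: 0.0352
```

```bash
python3 - <<'E'
from h import *
goal([.5655,-.0648,.0235],-.0675)
ann('scene','scene10.png',180,150,140,150,4)
ann('top','top10.png',310,80,140,190,3)
a=cv2.imread('pics/a_scene10.png');b=cv2.imread('pics/a_top10.png'); h=max(a.shape[0],b.shape[0])
o=np.zeros((600,a.shape[1]+b.shape[1],3),np.uint8); o[:a.shape[0],:a.shape[1]]=a; o[:b.shape[0],a.shape[1]:]=b
cv2.imwrite('pics/c10.png',o[:,:800] if o.shape[1]<=800 else cv2.resize(o,(800,int(600*800/o.shape[1]))))
E
```

```text
t 11.9667 pos [ 0.5672 -0.0648  0.1253] tilt [ 1.e-04 -3.e-04 -1.e+00] w 0.0352 F [-0.   -1.03 -0.49]
shift cm [10.18  0.    0.17] twist 0.06
```

View pics/c10.png

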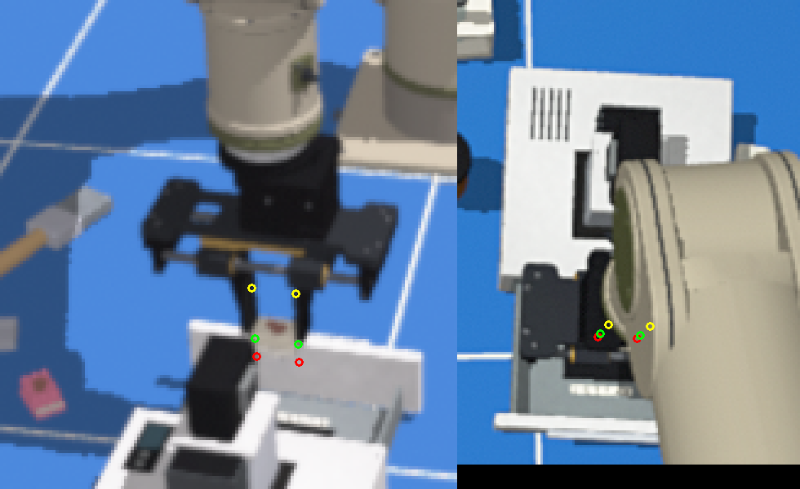

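```bash
python3 - <<'E'
from h import *
q=[[310+(620-457)/2.45,80+235/2.45],[310+(645-457)/2.45,80+158/2.45],[310+(660-457)/2.45,80+105/2.45]]
for z in(.19,.215,.25,.3,.35,.4): print(z,onz('top',q,z)[:,:2].round(3).tolist())
E
```

```text
0.19 [[0.641, -0.06], [0.706, -0.083], [0.752, -0.097]]
0.215 [[0.635, -0.056], [0.699, -0.079], [0.743, -0.093]]
0.25 [[0.627, -0.051], [0.688, -0.073], [0.731, -0.086]]
0.3 [[0.615, -0.044], [0.673, -0.064], [0.713, -0.077]]
0.35 [[0.603, -0.036], [0.657, -0.055], [0.695, -0.067]]
0.4 [[0.591, -0.029], [0.642, -0.047], [0.678, -0.058]]
```

Call:
drive_tool(
  motion=[
    [0.5,0,0.1,0],
    [2,0,0.1,0],
    [4,0,0.1,0],
    [6,0,0.1,0],
    [7.5,0,0.1,0],
    [8.6,0,0.1,0],
    [9.3,0,0.1,0],
    [9.7,0,0.1,0],
    [9.8,0,0.1,0],
    [9.8,0,0.1,0],
  ],
)

```text
time: 12.9
ee_pos: [0.5666, -0.0652, 0.0276]
eef_rot: [0.707, -0.023, -0.707, -0.023]
ft_force: [0.2, 0.3, -0.1]
width: 0.0358
```

```bash
python3 - <<'E'
from h import *
goal([.5655,-.0648,.0233],-.0675)
ann('scene','scene11.png',200,220,100,75,8)
E
```

```text
t 12.9 pos [ 0.5666 -0.0652  0.0276] tilt [ 6.e-04 -1.e-04 -1.e+00] w 0.0358 F [ 0.18  0.28 -0.06]
shift cm [ 0.43 -0.04  0.12] twist 0.04
```

View pics/a_scene11.png

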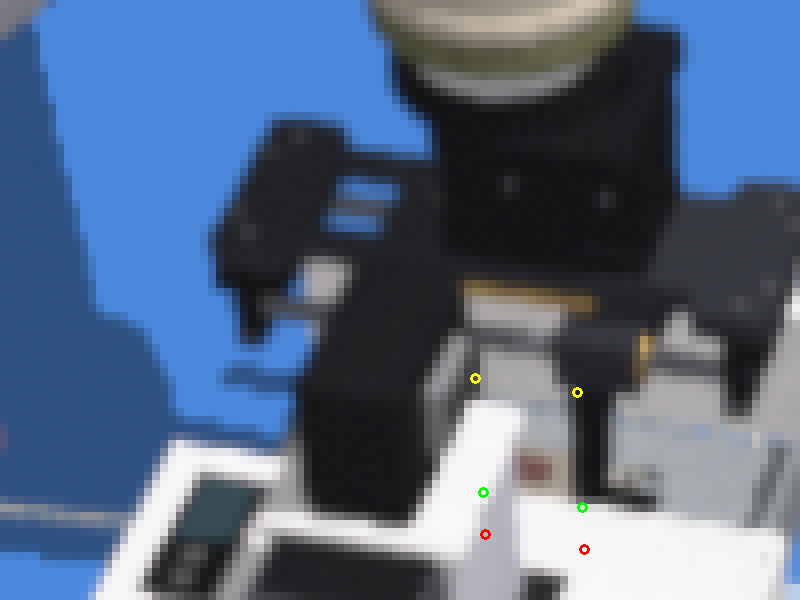

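Call:
drive_tool(
  motion=[
    [0.1,0,0,0],
    [0.2,0,0,0],
    [0.3,0,0,0],
    [0.3,0,0,0],
    [0.3,0,0,0],
  ],
)

```text
time: 13.37
ee_pos: [0.5663, -0.0651, 0.0243]
eef_rot: [0.707, -0.023, -0.707, -0.022]
ft_force: [-0.2, 0.6, -0.7]
width: 0.0359
```

Call:
drive_tool(
  motion=[
    [0.05,0,0,0],
    [0.1,0,0,0],
    [0.1,0,0,0],
    [0.1,0,0,0],
  ],
)

```text
time: 13.7
ee_pos: [0.5663, -0.0651, 0.0232]
eef_rot: [-0.707, 0.023, 0.707, 0.022]
ft_force: [-0.7, -0.8, -0.3]
width: 0.0354
```

Call:
drive_tool(
  motion=[
    [0.05,0,0,0],
    [0.1,0,0,0],
    [0.1,0,0,0],
    [0.1,0,0,0],
  ],
)

```text
time: 14.03
ee_pos: [0.567, -0.0652, 0.0231]
eef_rot: [0.707, -0.023, -0.706, -0.022]
ft_force: [-1.2, 0.1, 6.4]
width: 0.036
```

```bash
python3 - <<'E'
from h import *
for i in range(3): s=r.read_state(); print(s['time'],s['ft_force'].round(2),s['ee_pos'].round(4),s['torque'].round(3))
E
```

```text
14.0333 [-1.18  0.13  6.35] [ 0.567  -0.0652  0.0231] [ 0.028  0.239 -0.001]
14.0333 [-1.18  0.13  6.35] [ 0.567  -0.0652  0.0231] [ 0.028  0.239 -0.001]
14.0333 [-1.18  0.13  6.35] [ 0.567  -0.0652  0.0231] [ 0.028  0.239 -0.001]
```

Call:
drive_tool(
  motion=[
    [-0.05,0,0,0],
    [-0.05,0,0,0],
    [-0.05,0,0,0],
  ],
)

```text
time: 14.28
ee_pos: [0.5667, -0.0651, 0.0231]
eef_rot: [0.707, -0.023, -0.706, -0.022]
ft_force: [-0.6, -0.2, 5.7]
width: 0.0357
```

Call:
drive_tool(
  motion=[
    [0,0,0,0],
    [0,0,0,0],
    [0,0,0,0],
    [0,0,0,0],
    [0,0,0,0],
    [0,0,0,0],
  ],
  grip=100,
)

```text
time: 14.78
ee_pos: [0.5662, -0.0651, 0.0226]
eef_rot: [-0.707, 0.023, 0.707, 0.022]
ft_force: [0.4, 0.3, 0.1]
width: 0.0519
```

Call:
drive_tool(
  motion=[
    [-0.5,0,0,0],
    [-2,0,0,0],
    [-4.5,0,0,0],
    [-7.5,0,0,0],
    [-10,0,0,0],
    [-12,0,0,0],
    [-12,0,2,0],
    [-12,0,5,0],
    [-12,0,9,0],
    [-12,0,13,0],
    [-12,0,16,0],
    [-12,0,17,0],
    [-12,0,17,0],
  ],
)

```text
time: 15.87
ee_pos: [0.395, -0.0545, 0.1433]
eef_rot: [0.707, -0.023, -0.706, -0.022]
ft_force: [0.9, -0.5, -0.2]
width: 0.0531
```

```bash
python3 - <<'E'
from h import *
goal([.45,-.06,.08],-.0675)
a=snap('top','top12.png'); b=snap('scene','scene12.png')
cv2.imwrite('pics/c12.png',np.hstack([cv2.resize(a[100:290,310:450],None,fx=3,fy=3),cv2.resize(b[200:343,190:300],None,fx=3.3,fy=570/143)]))
E
```

```text
t 15.8667 pos [ 0.395  -0.0545  0.1433] tilt [ 7.0e-04 -1.5e-03 -1.0e+00] w 0.0531 F [ 0.86 -0.54 -0.21]
shift cm [ 6.33  0.19 -5.52] twist 0.04
```

View pics/c12.png

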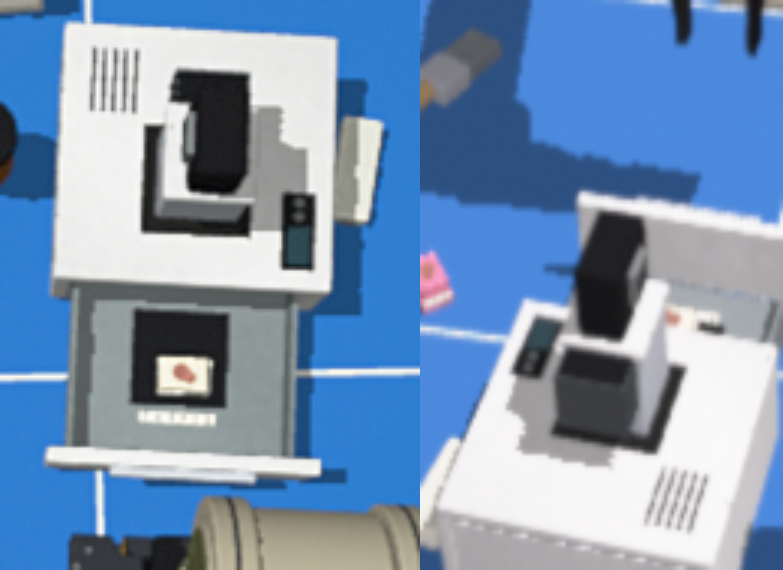

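```bash
python3 - <<'E'
from h import *
im=cv2.imread('pics/top12.png')
f=3
q=np.array([[157,354],[213,359],[211,395],[155,391]])/3+[310,100]-.5
P=onz('top',q,.037); print(P.round(4),P.mean(0)); print([np.linalg.norm(P[i]-P[(i+1)%4]).round(4) for i in range(4)])
q=np.array([[137,311],[229,314],[226,406],[133,402]])/3+[310,100]-.5
D=onz('top',q,.018); print(D.mean(0)); d=(P.mean(0)-D.mean(0))[:2]; c,s=np.cos(-.0675),np.sin(-.0675); print('rel',c*d[0]+s*d[1],-s*d[0]+c*d[1])
cv2.imwrite('pics/c13.png',cv2.resize(im[195:275,320:430],None,fx=7,fy=7,interpolation=cv2.INTER_NEAREST))
# lip
E
```

```text
[[ 0.5782 -0.0453  0.037 ]
 [ 0.5736 -0.0891  0.037 ]
 [ 0.5453 -0.0866  0.037 ]
 [ 0.5491 -0.0429  0.037 ]] [ 0.56155069 -0.06598045  0.037     ]
[np.float64(0.044), np.float64(0.0284), np.float64(0.0438), np.float64(0.0292)]
[ 0.57742637 -0.06677641  0.018     ]
rel -0.015893211476112806 -0.00027664811639425166
```

View pics/c13.png

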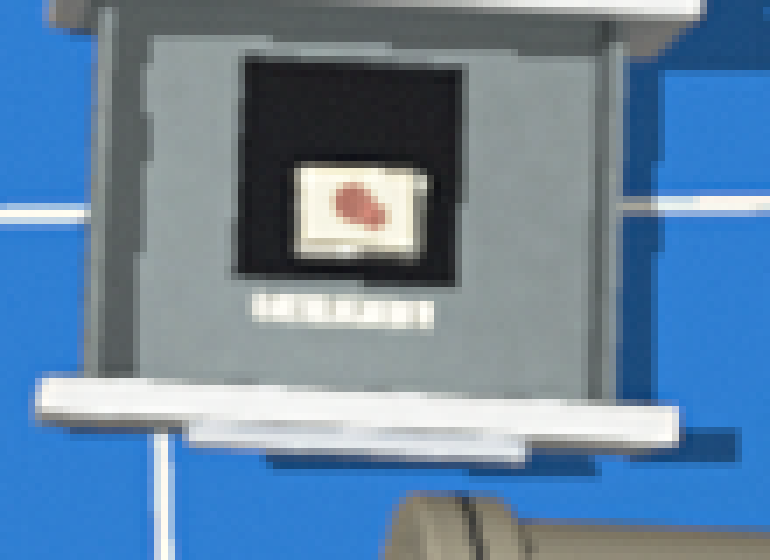

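```bash
python3 - <<'E'
from h import *
P=onz('top',np.array([[187,442],[355,453],[523,464]])/7+[320-.5,195-.5],.070); print(P)
c,s=np.cos(-.0675),np.sin(-.0675)
o=np.array([.7217,-.0739])
for p in P: d=p[:2]-o; print('imager frame',c*d[0]+s*d[1],-s*d[0]+c*d[1])
for p in ([.5765,-.066],): d=np.array(p)-o; print('plate',c*d[0]+s*d[1],-s*d[0]+c*d[1])
# pre-push TCP: on axis y=0, 35 mm before lip
E
```

```text
[[ 0.48267007 -0.00370429  0.07      ]
 [ 0.47819473 -0.05773303  0.07      ]
 [ 0.47370893 -0.11188248  0.07      ]]
imager frame -0.2432202070661117 0.05391358047118751
imager frame -0.24404118562722907 -0.000293974513440879
imager frame -0.24486446334322176 -0.05462267116349963
plate -0.14540218698090285 -0.0019115494161968255
```

```bash
python3 - <<'E'
from h import *
goal([.445,-.0552,.05],-.0675)
E
```

```text
t 15.9667 pos [ 0.3977 -0.0544  0.1435] tilt [ 2.e-03 -7.e-04 -1.e+00] w 0.0528 F [-0.53  0.28  0.31]
shift cm [ 9.36 -0.22 -4.71] twist 0.04
```

Call:
drive_tool(
  motion=[
    [0,0,-1,0],
    [1,-0.1,-2.5,0],
    [2.5,-0.2,-4,0],
    [4.5,-0.2,-4.7,0],
    [6.5,-0.2,-4.7,0],
    [8.2,-0.2,-4.7,0],
    [9.1,-0.2,-4.7,0],
    [9.4,-0.2,-4.7,0],
    [9.4,-0.2,-4.7,0],
  ],
  grip=255,
)

```text
time: 16.72
ee_pos: [0.4442, -0.055, 0.0482]
eef_rot: [-0.706, 0.022, 0.707, 0.023]
ft_force: [-0.2, -0.1, -0.3]
width: 0.0032
```

```bash
python3 - <<'E'
from h import *
goal([.5637,-.0552,.05],-.0675)
ann('scene','scene13.png',200,190,100,75,8)
ann('top','top13.png',320,200,100,75,8)
E
```

```text
t 16.7167 pos [ 0.4442 -0.055   0.0482] tilt [-1.e-03  8.e-04 -1.e+00] w 0.0032 F [-0.2  -0.07 -0.32]
shift cm [ -0.19  -0.74 -11.93] twist 0.05
```

View pics/a_scene13.png

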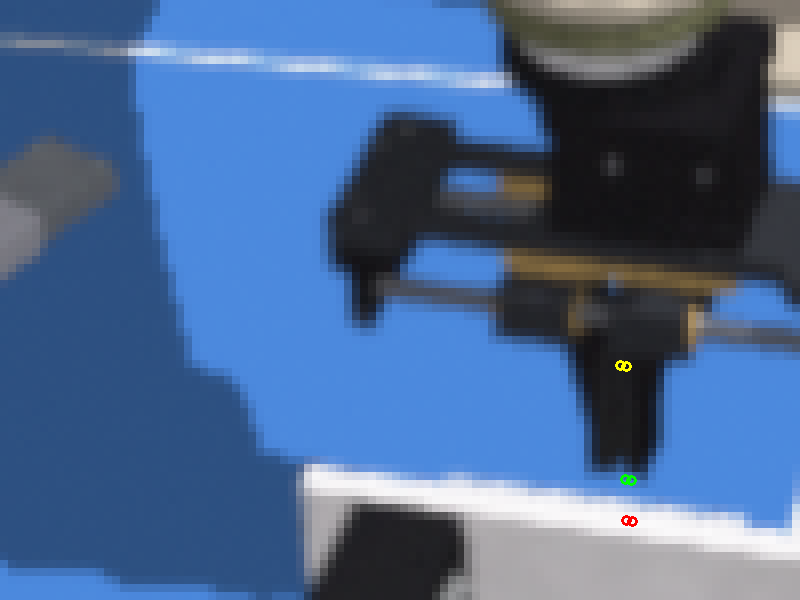

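View pics/a_top13.png

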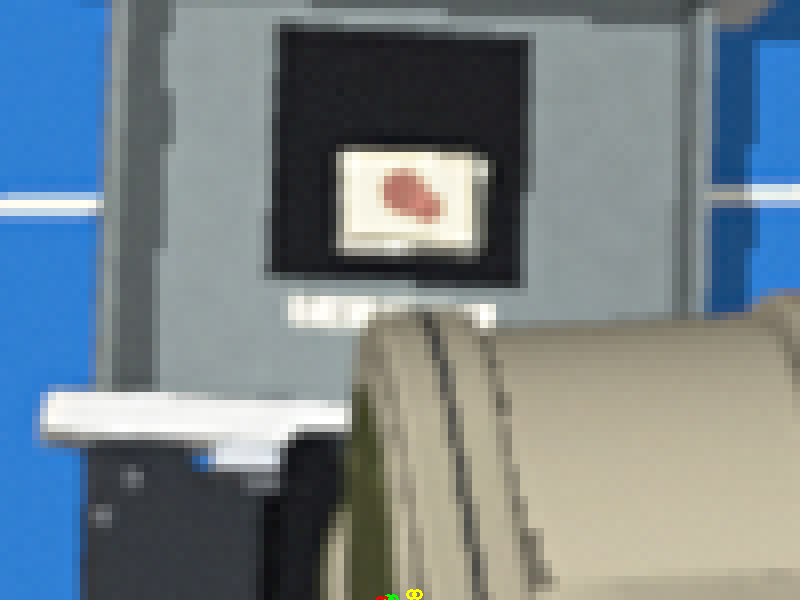

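Call:
drive_tool(
  motion=[
    [0.2,0,-0.4,0],
    [0.4,0,-0.9,0],
    [0.4,0,-1.3,0],
    [0.4,0,-1.7,0],
    [0.4,0,-2.0,0],
    [0.4,0,-2.3,0],
    [0.4,0,-2.6,0],
    [0.4,0,-3,0],
    [0.4,0,-3.4,0],
    [0.4,0,-4,0],
    [0.4,0,-4.6,0],
    [0.4,0,-5.2,0],
    [0.4,0,-5.8,0],
    [0.4,0,-6.2,0],
    [0.4,0,-6.4,0],
    [0.4,0,-6.4,0],
  ],
)

```text
time: 18.15
ee_pos: [0.5082, -0.0593, 0.0448]
eef_rot: [0.707, -0.022, -0.707, -0.023]
ft_force: [-0.3, -0.1, 0.3]
width: 0.0005
```

```bash
python3 - <<'E'
from h import *
goal([.60,-.066,.045],-.0675)
ann('top','top14.png',320,180,100,75,8)
E
```

```text
t 18.15 pos [ 0.5082 -0.0593  0.0448] tilt [ 7.e-04  1.e-04 -1.e+00] w 0.0005 F [-0.35 -0.06  0.28]
shift cm [-0.02  0.09 -9.2 ] twist 0.04
```

View pics/a_top14.png

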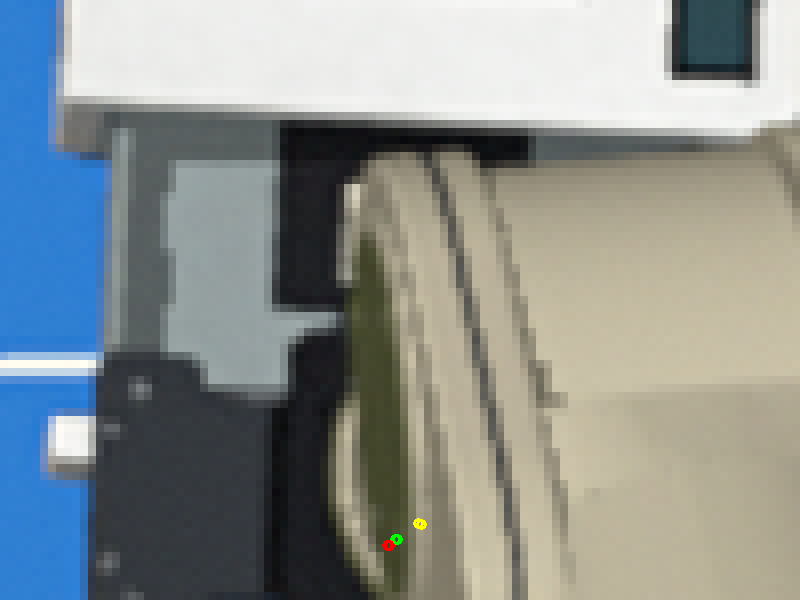

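Call:
drive_tool(
  motion=[
    [0,0,-0.2,0],
    [0,0,-0.6,0],
    [0,0,-1.1,0],
    [0,0,-1.7,0],
    [0,0,-2.3,0],
    [0,0,-2.9,0],
    [0,0,-3.5,0],
    [0,0,-4.1,0],
    [0,0,-4.7,0],
    [0,0,-5.3,0],
    [0,0,-5.9,0],
    [0,0,-6.5,0],
    [0,0,-7,0],
    [0,0,-7.3,0],
    [0,0,-7.5,0],
    [0,0,-7.5,0],
  ],
)

```text
time: 19.53
ee_pos: [0.5829, -0.0641, 0.0447]
eef_rot: [0.707, -0.022, -0.707, -0.023]
ft_force: [0.5, -0.0, 0.1]
width: 0.0006
```

Call:
drive_tool(
  motion=[
    [0,0,-0.1,0],
    [0,0,-0.3,0],
    [0,0,-0.5,0],
    [0,0,-0.6,0],
    [0,0,-0.6,0],
  ],
)

```text
time: 19.95
ee_pos: [0.5886, -0.0645, 0.0448]
eef_rot: [0.707, -0.022, -0.707, -0.022]
ft_force: [-0.2, -0.2, 0.6]
width: 0.0004
```

Call:
drive_tool(
  motion=[
    [0,0,-0.1,0],
    [0,0,-0.2,0],
    [0,0,-0.3,0],
    [0,0,-0.3,0],
    [0,0,-0.3,0],
  ],
)

```text
time: 20.37
ee_pos: [0.5916, -0.0647, 0.0448]
eef_rot: [0.707, -0.022, -0.707, -0.022]
ft_force: [0.6, 0.1, 0.4]
width: 0.0005
```

Call:
drive_tool(
  motion=[
    [0,0,-0.1,0],
    [0,0,-0.2,0],
    [0,0,-0.3,0],
    [0,0,-0.3,0],
    [0,0,-0.3,0],
  ],
)

```text
time: 20.78
ee_pos: [0.5946, -0.0649, 0.0448]
eef_rot: [0.707, -0.023, -0.707, -0.022]
ft_force: [0.4, 0.3, -0.4]
width: -0.0
```

```bash
python3 - <<'E'
from h import *
goal([.60,-.066,.045],-.0675)
a=snap('top','top15.png'); b=snap('scene','scene15.png')
cv2.imwrite('pics/c15.png',np.hstack([cv2.resize(a[100:250,310:430],None,fx=4,fy=4),cv2.resize(b[220:345,190:310],None,fx=2.6,fy=600/125)]))
E
```

```text
t 20.7833 pos [ 0.5946 -0.0649  0.0448] tilt [ 5.e-04 -1.e-04 -1.e+00] w -0.0 F [ 0.39  0.33 -0.36]
shift cm [-0.02  0.07 -0.54] twist 0.04
```

View pics/c15.png

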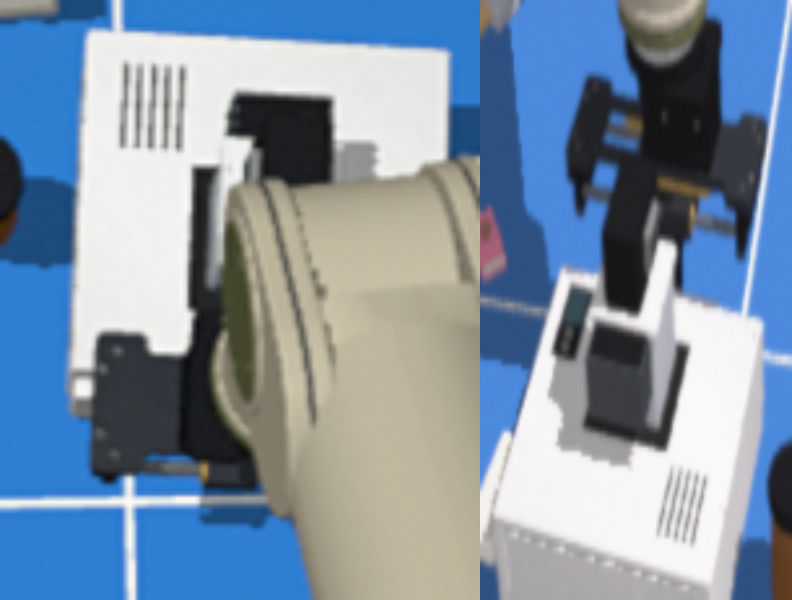

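Call:
drive_tool(
  motion=[
    [0,0,-0.1,0],
    [0,0,-0.2,0],
    [0,0,-0.2,0],
    [0,0,-0.2,0],
  ],
)

```text
time: 21.22
ee_pos: [0.5959, -0.0651, 0.0447]
eef_rot: [-0.706, 0.023, 0.707, 0.022]
ft_force: [-4.7, -0.1, 3.0]
width: 0.0004
```

Call:
drive_tool(
  motion=[
    [0,0,-0.1,0],
    [0,0,-0.2,0],
    [0,0,-0.2,0],
    [0,0,-0.2,0],
  ],
)

```text
time: 21.55
ee_pos: [0.596, -0.0651, 0.0445]
eef_rot: [-0.705, 0.023, 0.709, 0.022]
ft_force: [-15.1, 0.4, 11.7]
width: 0.0002
```

Call:
drive_tool(
  motion=[
    [0,0,-0.1,0],
    [0,0,-0.2,0],
    [0,0,-0.2,0],
    [0,0,-0.2,0],
  ],
)

```text
time: 21.88
ee_pos: [0.596, -0.0651, 0.0444]
eef_rot: [-0.703, 0.023, 0.71, 0.022]
ft_force: [-25.7, 2.3, 18.1]
width: 0.0001
```

Call:
drive_tool(
  motion=[
    [0,0,0.3,0],
    [0,0,1,0],
    [0,0,2.5,0],
    [0,0,4.5,0],
    [-1,0,6,0],
    [-4,0,6.5,0],
    [-8,0,6.5,0],
    [-12,0,6.5,0],
    [-16,0,6.5,0],
    [-19,0,6.5,0],
    [-22,0,6.5,0],
    [-24,0,6.5,0],
    [-24,0,6.5,0],
    [-24,0,6.5,0],
  ],
  grip=0,
)

```text
time: 23.05
ee_pos: [0.5362, -0.0611, 0.2858]
eef_rot: [0.708, -0.023, -0.706, -0.022]
ft_force: [-0.0, -0.2, -0.8]
width: 0.0835
```

```bash
python3 - <<'E'
from h import *
goal([.7018,-.0726,.29],-.0675)
a=snap('top','top16.png'); b=snap('scene','scene16.png')
cv2.imwrite('pics/c16.png',np.hstack([cv2.resize(a[100:250,310:430],None,fx=4,fy=4),cv2.resize(b[180:345,190:310],None,fx=2.6,fy=600/165)]))
E
```

```text
t 23.05 pos [ 0.5362 -0.0611  0.2858] tilt [ 3.3e-03 -6.0e-04 -1.0e+00] w 0.0835 F [-0.01 -0.24 -0.8 ]
shift cm [ -0.36   0.09 -16.6 ] twist 0.04
```

View pics/c16.png

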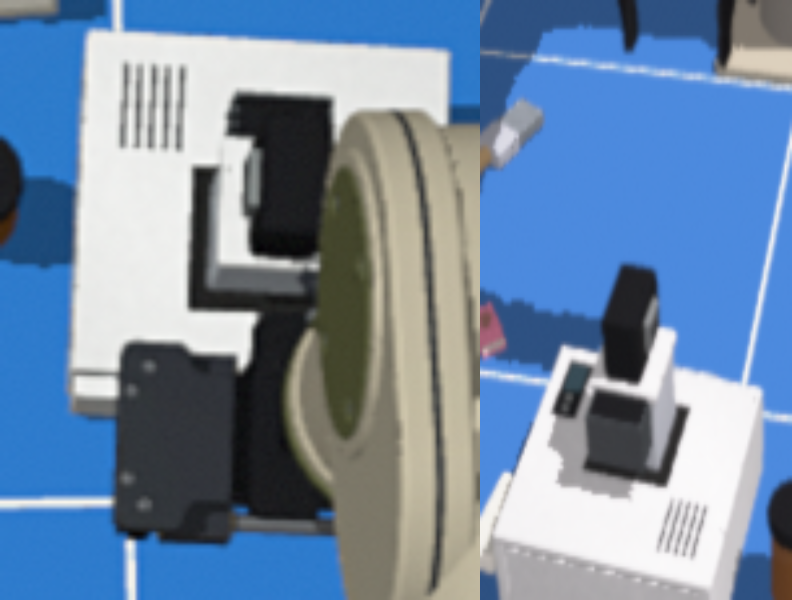

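```bash
python3 - <<'E'
from h import *
c,s=np.cos(-.0675),np.sin(-.0675)
def W(x,y,z): return [.7217+c*x-s*y,-.0739+s*x+c*y,z]
def draw(n,f,x,y,w,h,k):
    im=cv2.imread('pics/'+f); o=cv2.resize(im[y:y+h,x:x+w],None,fx=k,fy=k,interpolation=cv2.INTER_CUBIC)
    for z,col in((.215,(0,255,0)),(.161,(0,0,255))):
        q=(proj(n,[W(-.02+a,b,z) for a,b in((.032,.018),(.032,-.018),(-.032,-.018),(-.032,.018))])+.5-[x,y])*k
        cv2.polylines(o,[q.astype(np.int32)],True,col,1)
    return o
a=draw('top','top0.png',345,110,70,85,6); b=draw('scene','scene0.png',220,245,60,85,6)
cv2.imwrite('pics/c17.png',np.hstack([a,b]))
E
```

```text
(no output)
```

View pics/c17.png

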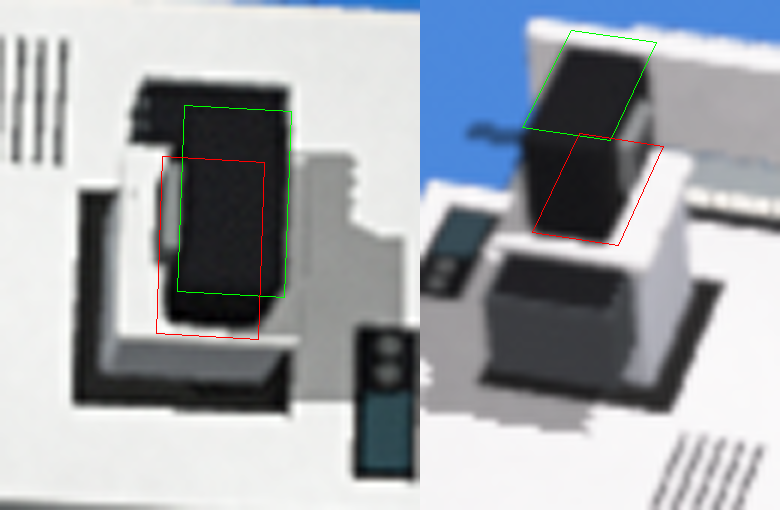

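Call:
drive_tool(
  motion=[
    [0,0,-0.7,0],
    [0,0,-2,0],
    [0,0,-4,0],
    [0,0,-6.5,0],
    [0,0,-9,0],
    [0,0,-11.5,0],
    [0,0,-13.5,0],
    [0,0,-15.2,0],
    [0,0.1,-16.2,0],
    [0,0.1,-16.6,0],
    [0,0.1,-16.6,0],
    [0,0.1,-16.6,0],
  ],
)

```text
time: 24.15
ee_pos: [0.7008, -0.0725, 0.2839]
eef_rot: [-0.706, 0.022, 0.707, 0.023]
ft_force: [-0.3, -1.2, -0.5]
width: 0.0868
```

```bash
python3 - <<'E'
from h import *
goal([.7018,-.0726,.168],-.0675)
ann('scene','scene17.png',210,190,90,130,4)
E
```

```text
t 24.15 pos [ 0.7008 -0.0725  0.2839] tilt [-1.1e-03  2.0e-04 -1.0e+00] w 0.0868 F [-0.33 -1.15 -0.48]
shift cm [11.59  0.   -0.11] twist 0.05
```

View pics/a_scene17.png

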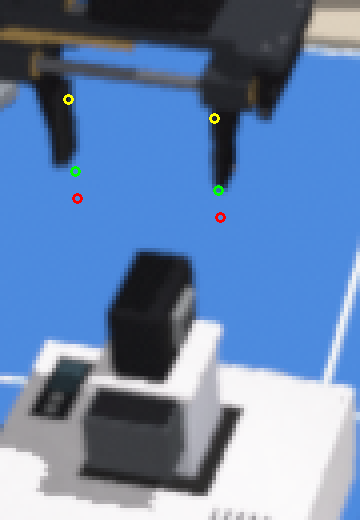

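Call:
drive_tool(
  motion=[
    [0.7,0,0,0],
    [2,0,-0.1,0],
    [4,0,-0.1,0],
    [6,0,-0.1,0],
    [8,0,-0.1,0],
    [9.5,0,-0.1,0],
    [10.5,0,-0.1,0],
    [11.2,0,-0.1,0],
    [11.5,0,-0.1,0],
    [11.5,0,-0.1,0],
    [11.5,0,-0.1,0],
  ],
)

```text
time: 25.12
ee_pos: [0.7024, -0.0728, 0.1706]
eef_rot: [0.707, -0.023, -0.706, -0.022]
ft_force: [0.4, 0.1, 0.7]
width: 0.087
```

```bash
python3 - <<'E'
from h import *
goal([.7018,-.0726,.168],-.0675)
ann('scene','scene18.png',210,220,90,75,8)
E
```

```text
t 25.1167 pos [ 0.7024 -0.0728  0.1706] tilt [ 1.2e-03 -2.0e-04 -1.0e+00] w 0.087 F [0.41 0.13 0.69]
shift cm [ 0.26 -0.01  0.06] twist 0.04
```

View pics/a_scene18.png

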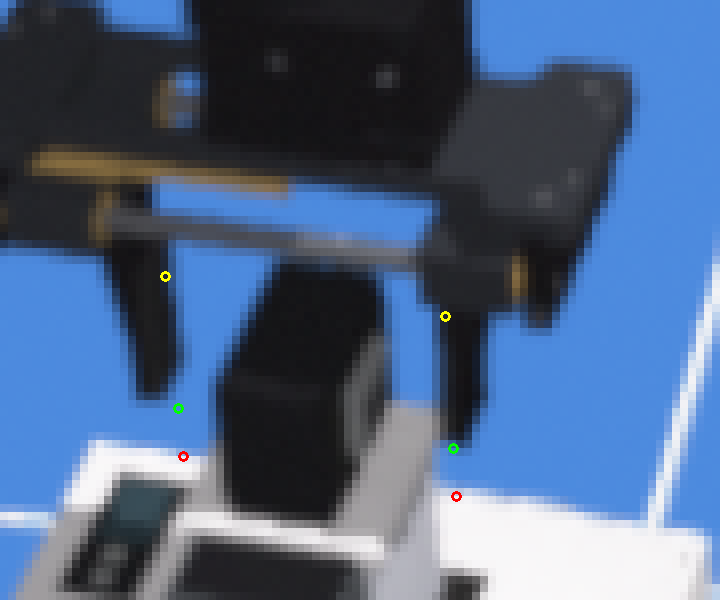

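Call:
drive_tool(
  motion=[
    [0,0,0,0],
    [0,0,0,0],
    [0,0,0,0],
    [0,0,0,0],
    [0,0,0,0],
    [0,0,0,0],
    [0,0,0,0],
    [0,0,0,0],
    [0,0,0,0],
    [0,0,0,0],
  ],
  grip=255,
  force=40,
)

```text
time: 26.0
ee_pos: [0.7021, -0.0729, 0.1699]
eef_rot: [0.707, -0.023, -0.707, -0.023]
ft_force: [-0.8, -0.2, 0.1]
width: 0.0355
```

```bash
python3 - <<'E'
from h import *
goal([.7018,-.0726,.168],-.0675)
ann('scene','scene19.png',210,220,90,75,8)
E
```

```text
t 26.0 pos [ 0.7021 -0.0729  0.1699] tilt [ 1.e-04 -1.e-04 -1.e+00] w 0.0355 F [-0.83 -0.23  0.12]
shift cm [ 0.19 -0.02  0.03] twist 0.04
```

View pics/a_scene19.png

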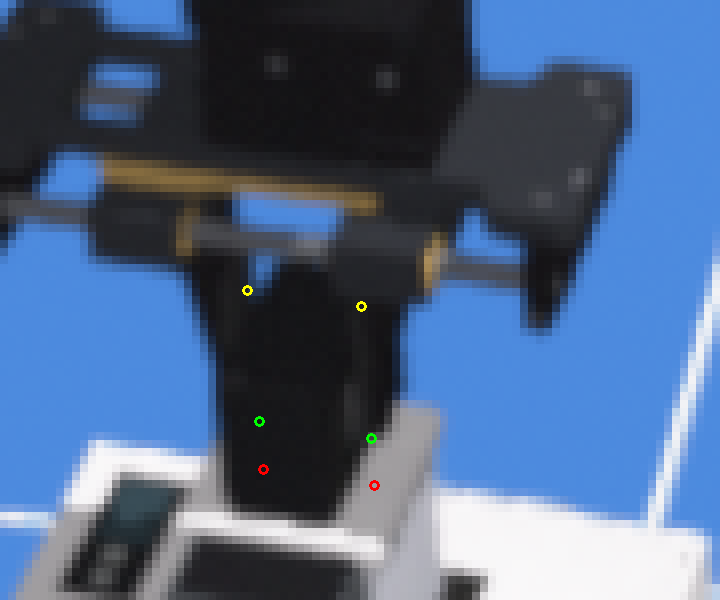

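Call:
drive_tool(
  motion=[
    [-0.2,0,0,0],
    [-0.5,0,0,0],
    [-1,0,0,0],
    [-1.5,0,0,0],
    [-2,0,0,0],
    [-2.5,0,0,0],
    [-3,0,0,0],
    [-3.5,0,0,0],
    [-4,0,0,0],
    [-4.4,0,0,0],
    [-4.8,0,0,0],
    [-5.1,0,0,0],
    [-5.1,0,0,0],
  ],
)

```text
time: 27.13
ee_pos: [0.7021, -0.0728, 0.2214]
eef_rot: [0.707, -0.023, -0.707, -0.022]
ft_force: [-0.8, -1.6, -4.0]
width: 0.0354
```

Call:
drive_tool(
  motion=[
    [-0.2,0,0,0],
    [-0.5,0,0,0],
    [-1,0,0,0],
    [-1.5,0,0,0],
    [-2,0,0,0],
    [-2.5,0,0,0],
    [-3,0,0,0],
    [-3.5,0,0,0],
    [-4,0,0,0],
    [-4.3,0,0,0],
    [-4.5,0,0,0],
    [-4.5,0,0,0],
  ],
)

```text
time: 28.13
ee_pos: [0.7022, -0.0728, 0.2665]
eef_rot: [0.707, -0.023, -0.707, -0.022]
ft_force: [-0.8, -0.8, -4.2]
width: 0.0356
```

```bash
python3 - <<'E'
from h import *
goal([.7018,-.0726,.270],-.0675)
a=snap('top','top20.png'); b=snap('scene','scene20.png')
cv2.imwrite('pics/c20.png',np.hstack([cv2.resize(a[70:250,310:430],None,fx=3.3,fy=3.3),cv2.resize(b[180:345,190:310],None,fx=3,fy=594/165)]))
E
```

```text
t 28.1333 pos [ 0.7022 -0.0728  0.2665] tilt [ 7.e-04 -2.e-04 -1.e+00] w 0.0356 F [-0.77 -0.84 -4.24]
shift cm [-0.35 -0.02  0.04] twist 0.04
```

View pics/c20.png

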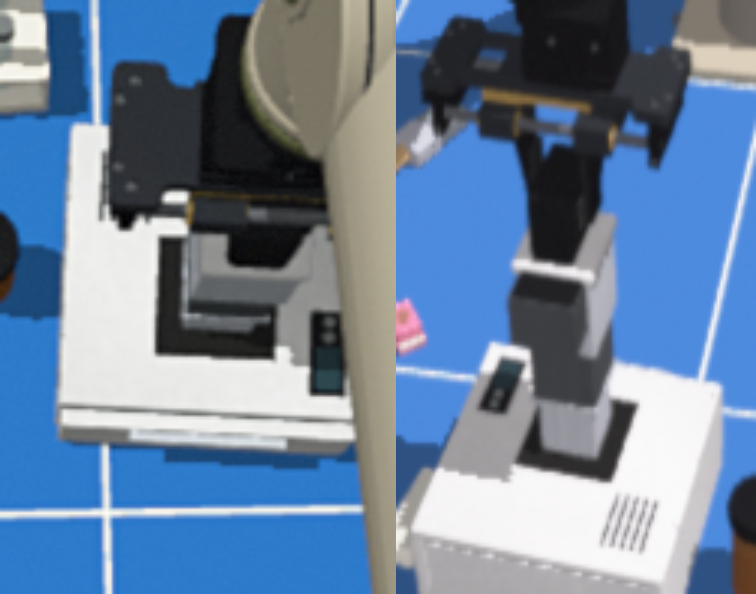

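Tower is up about 96.6 mm (grip at scene crop (565,205)) and the drawer front sits flush in the top view. I'll creep up to the solid end.

Call:
drive_tool(
  motion=[
    [-0.1,0,0,0],
    [-0.2,0,0,0],
    [-0.3,0,0,0],
    [-0.3,0,0,0],
    [-0.3,0,0,0],
  ],
)

```text
time: 28.65
ee_pos: [0.7021, -0.0728, 0.2687]
eef_rot: [-0.707, 0.023, 0.707, 0.022]
ft_force: [0.2, -1.5, -5.9]
width: 0.0358
```

Call:
drive_tool(
  motion=[
    [-0.1,0,0,0],
    [-0.1,0,0,0],
    [-0.1,0,0,0],
  ],
)

```text
time: 28.9
ee_pos: [0.7021, -0.0728, 0.2698]
eef_rot: [0.707, -0.023, -0.707, -0.022]
ft_force: [0.6, -1.1, -6.2]
width: 0.0356
```

Call:
drive_tool(
  motion=[
    [-0.1,0,0,0],
    [-0.1,0,0,0],
    [-0.1,0,0,0],
  ],
)

```text
time: 29.15
ee_pos: [0.702, -0.0727, 0.27]
eef_rot: [-0.706, 0.022, 0.707, 0.022]
ft_force: [1.9, -1.4, -11.7]
width: 0.0354
```

Call:
drive_tool(
  motion=[
    [0,0,0,0],
    [0,0,0,0],
    [0,0,0,0],
    [0,0,0,0],
  ],
)

```text
time: 29.48
ee_pos: [0.7019, -0.0727, 0.2701]
eef_rot: [-0.706, 0.023, 0.707, 0.022]
ft_force: [1.8, -1.4, -16.2]
width: 0.0353
```

Call:
drive_tool(
  motion=[
    [0.05,0,0,0],
    [0.05,0,0,0],
    [0.05,0,0,0],
    [0.05,0,0,0],
    [0.05,0,0,0],
    [0.05,0,0,0],
  ],
)

```text
time: 29.98
ee_pos: [0.702, -0.0728, 0.2701]
eef_rot: [-0.707, 0.023, 0.707, 0.022]
ft_force: [1.5, -1.4, -15.5]
width: 0.0354
```

```bash
python3 - <<'E'
from h import *
goal([.7018,-.0726,.270],-.0675)
a=snap('top','top21.png'); b=snap('scene','scene21.png')
cv2.imwrite('pics/c21.png',np.hstack([cv2.resize(a[70:250,310:430],None,fx=3.3,fy=3.3),cv2.resize(b[180:345,190:310],None,fx=3,fy=594/165)]))
P=onz('top',np.array([[130,441],[288,449]])/3.3+[309.5,69.5],.07);print(P)
c,s=np.cos(-.0675),np.sin(-.0675)
for p in P: d=p[:2]-[.7217,-.0739]; print('lip imager x',c*d[0]+s*d[1],-s*d[0]+c*d[1])
E
```

```text
t 29.9833 pos [ 0.702  -0.0728  0.2701] tilt [-3.e-04 -1.e-04 -1.e+00] w 0.0354 F [  1.51  -1.36 -15.46]
shift cm [ 0.01 -0.02  0.02] twist 0.04
[[ 0.6067931  -0.01288256  0.07      ]
 [ 0.59965952 -0.12226246  0.07      ]]
lip imager x -0.11876078243025774 0.05312816351919532
lip imager x -0.11850057880672879 -0.05648380218859039
```

View pics/c21.png

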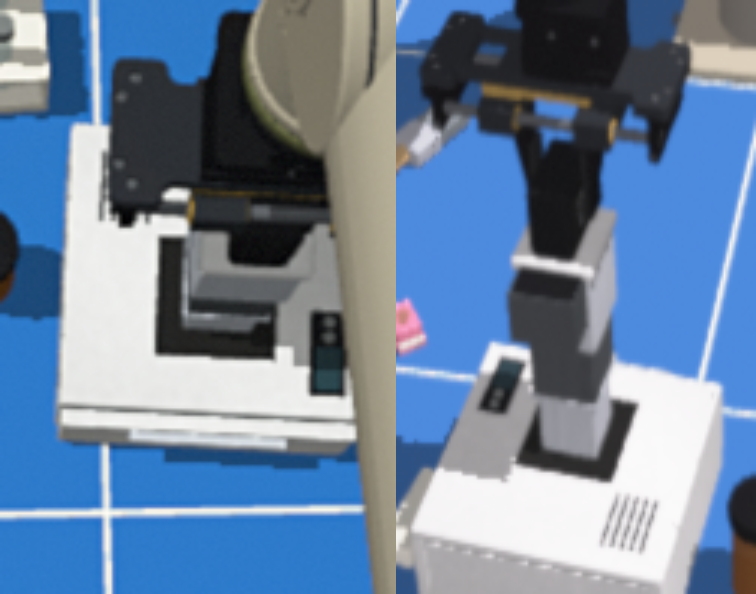

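```bash
python3 -c "
from bench import r
print(r.close_job()); s=r.read_state(); print(s['time'],s['ee_pos'],s['width'],s['ft_force'])"
```

```text
the job is handed in; nothing more can be done
None
the job is handed in; nothing more can be done
```

I set the wax block down on the drawer plate, shut the drawer and raised the camera tower to its second stop. I handed the job in at about 30 s while still holding the tower with the button pressed. The hand-in gives no verdict, so these are my own last checks:

- **Block:** it came down wax up and still in the fingers, with 6 N of contact at the expected height. Seen from above before the drawer was shut, its centre was about 15 mm in front of the plate's centre and 0 mm sideways; the limit is 26 mm. I could not see it again after shutting.
- **Drawer:** I pushed it until it stopped hard, with the push rising to 26 N. Afterwards the lip measured where it should be when shut, to within about 1 mm.
- **Tower:** the fingers closed to 35.5 mm on the 36 mm grip, so the button is flush. The tower rose 100 mm and met the solid end. I was still pulling up with about 15 N and gripping with 40 N at the end.
- **Other things on the bench:** I touched none of them as far as I could see, but I took no final measurement of their places.

Two things differed from the description:

- **Fingertips:** in the pictures they sat roughly level with the reported TCP, not 19 mm ahead of it. My first closing passed just above the block without touching it. I set heights by the pictures and by contact from then on.
- **Grip on the block:** going low enough to pinch it across its 28.5 mm width would have brought the gripper's body too close to the balance beside it. I held it across the length of the wax instead, so it lies crosswise on the plate.

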